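# Size a glass rod in the hole gauge

### The arm

A 6-joint arm with a two-finger parallel gripper is mounted at the origin on the work surface; the furniture and walls round the work are solid. World frame = base frame: x ahead of the robot, y to its left, z up, the work surface at z = 0. Lengths are in m, angles in degrees, forces in N, time in s.
With the tool pointing down it reaches from about 0.4 to 0.825 m from the base axis. Payload 7 kg.
Tool frame: the origin (TCP) lies midway between the tips of the shut fingers; the grasp point (between the pads) lies 19 mm behind it; z points along the fingers, y is the direction in which the jaws open and shut (so a half turn about z gives the same grasp; the last joint's range is limited). The gripper opens to 88 mm and grips with 3 to 60 N. Pads are 19 mm wide; open, the fingers measure 130 mm over their backs; the gripper's body (78 mm by 193 mm) begins 47 mm behind the grasp point.
Start: joints at [61.427, 20.546, 0.682, 0, -70.136, -16.507], TCP at [0.478, 0.477, 0.227] pointing down, gripper open.
Joint ranges: [-176.03, 176.03], [-82.01, 121.73], [-58.28, 71.71], [-173.87, 95.51], [-174.79, -0.11], [-173.66, 173.66]. Speed limits (degrees/s): [136.94, 136.94, 172.46, 180, 180, 180].

### API

Orientations are given as [roll, pitch, yaw] about the fixed x, y, z axes, in that order (R = Rz(yaw) Ry(pitch) Rx(roll)).
In Python, from plant import get_state, capture, get_calibration, close_job, boxes_of, cut_out gives the robot as it stands.
- The arm moves only by the tool apply_moves, never from a script. Its argument "commands" is a list of rows, each an object with "grip": the closure, from 0 (fully open) to 1 (shut); "slide": the shift along the tool's x, y, z in m, a list of three; "roll": the turn about the tool's z in degrees. In form: [{"grip": grip, "slide": [x, y, z], "roll": roll}, ...]. A call has 1 to 5 rows; each row is the pose to reach, as a shift and turn from the pose commanded when the call began, along the tool's axes at that moment; what a row does not reach only later rows make up. A row lasts 1/8 s, in which the tool goes at most 62.5 mm and 10.7 degrees, less where a joint would pass 70% of its speed; a pose out of reach is approached as far as the arm can. A call with a gripper value outside its range is refused whole. The fingers move at their own pace and stop on an object; "grip_force" is the grip in N (left out, the last holds). Time passes only in rows, so rows that repeat a pose let the fingers close. It gives the time, the measured TCP pose, the force and the opening at its end, in the units of the state.
- get_state(): the state, without advancing time (a new reading comes with each control period).
- capture(name): name is "scene" or "top" or "wrist"; returns (picture, depth): 400x640x3 uint8, red, green, blue; 400x640 float32, m along the optical axis (not along the pixel's ray), 0 where there is no reading.
- get_calibration(name): a dict with "mtx" (3x3 intrinsics, pixels), "R" (3x3) and "t" (3): a world point X has camera coordinates R X + t. Camera axes: x right, y down, z forward; pixel columns grow to the right and rows downward; lengths in m; the calibration is good to about 2 mm. A picture is of the moment at which its call begins: read the wrist's pose just before it. get_calibration takes no time and is no camera call; for the wrist camera it gives the pose at the moment of the call.
- close_job(): hands the job in, once; it reports no verdict.
Trained networks look in the newest picture that a camera, given by its name, has taken for a name from the list of things; names that differ only in an ending like _2 or _b are one class to them, and where a whole thing is asked for, a point or a joint stands for the part that bears it (a point fixed in the world has none). Each returns a list of dicts, best first, with "score" (0 to 1); they miss things now and then, are a little off and sometimes report something else, mostly with a low value. They report only what shows in the picture. A call takes as long as a camera call. They do not tell look-alikes from the thing itself.
- boxes_of(name, camera): "position" ([x, y, z] in m, in the coordinates of the camera as it stood for that picture, good to about 4 mm: the middle of the surface that is visible of it).
- cut_out(name, camera): "mask" (400x640 bool, what is visible of it).
The state is a dict: "time_s": time; "joints": joint angles; "qd": joint speeds; "joint_torque": joint torques, N m; "tcp_pos": TCP position; "eef_rot": TCP orientation; "contact_force": force on the tool from outside, world axes, zero at the start; "moment": the same for the moment, N m; "gripper_width": finger opening in m.
Only numpy, scipy, OpenCV 4.12 (cv2) and the standard library are available. Lean on these libraries where they do the work, as an engineer would, in place of code of your own. Each camera call takes 0.05 s, during which the arm holds its last target.

### The job

Find the size of the glass rod that stands by itself in the round wooden foot: put its lower end through the widest hole of the gauge plate, then work down the holes until one refuses it, pressing it upright and lightly on the middle of that hole for a moment. Leave it standing upright in the smallest hole it passes through, its lower end down on the foam pad, and let go. Glass chips, so feel for contact, never push it hard into the gauge or drop it, and leave the other two rods and the other things on the bench where they are.

Things in the scene. Friction and masses are not known exactly. Their poses are not given: they have to be found in the camera images.
- gauge: rod gauge, fixed to the bench: wooden base board 64 x 190 x 12 mm with a soft dark foam pad on top, and above it a level aluminium plate 52 x 176 x 12 mm on four corner posts (screw heads 5 mm high at x +-19, y +-79 mm). Origin: centre of the board's underside. The row of holes runs along y, widest at +y. Top of foam 18 mm, underside of plate 48 mm, top of plate 60 mm above the origin
- hole_20 (a point): centre of the mouth, on the top face of the plate, of the widest hole, 20 mm across, marked with one punched dot (y = +49 mm in the gauge's frame); all holes go straight down through the plate. Axes as the gauge. The plate rides on rubber bushes: pressed, it gives about 1 mm per 2.5 N, 4 mm at most, then it is hard; the foam pad gives in the same measure
- hole_16 (a point): the same of the next hole, 16 mm across, two dots (y = +13 mm)
- hole_12 (a point): the same of the next hole, 12 mm across, three dots (y = -20 mm)
- hole_8 (a point): the same of the narrowest hole, 8 mm across, four dots (y = -49 mm). A rod is about 1 mm thinner than the smallest hole it passes through and about 3 mm thicker than the next one; none of the rods passes this hole. More than 15 N between a rod and the gauge chips the rod
- foot_mouth (a point): centre of the top of the round pale wooden foot, 66 mm across at the bottom, 60 mm above, 48 mm high, fixed to the bench. The rod stands loosely on the flat bottom of its 20 mm bore, lower end 6 mm, upper end 170 mm above the bench; lift it at least 45 mm to take it out
- rod_a: blue-green glass rod, ends cut square; three of one colour but different thickness, between 10 and 20 mm (what the gauge is to tell), 164 mm long. Origin: middle of its lower end face; z runs up along the rod. The three stand upright; which of them stands in the round foot changes
- rod_b: blue-green glass rod, ends cut square; three of one colour but different thickness, between 10 and 20 mm (what the gauge is to tell), 164 mm long. Origin: middle of its lower end face; z runs up along the rod. The three stand upright; which of them stands in the round foot changes
- rod_c: blue-green glass rod, ends cut square; three of one colour but different thickness, between 10 and 20 mm (what the gauge is to tell), 164 mm long. Origin: middle of its lower end face; z runs up along the rod. The three stand upright; which of them stands in the round foot changes
- rod_a_mid (a point): centre of rod_a, on its axis half-way along it; 82 mm from either end
- rod_b_mid (a point): centre of rod_b, on its axis half-way along it; 82 mm from either end
- rod_c_mid (a point): centre of rod_c, on its axis half-way along it; 82 mm from either end
- block: wooden block 52 x 104 x 48 mm, fixed, in which the other two rods stand 50 mm apart; not to be touched. Origin: centre of its underside
- tape_roll: roll of blue tape lying flat, 69 mm across, 18 mm high, bystander; origin centre of its underside
- marver: brass ridge-shaped block 50 x 48 x 30 mm, bystander; origin centre of its underside
There are look-alikes about, which are no part of the job. Leave any pink, purple or yellow look-alike of the rod_a alone.

How it is judged (in metres and radians):
On the way, in this order (a step that is already met when the one before it is completed fails the run):
1. the rod's lower end is through the widest hole, at least 10 mm below the plate (((horizontal distance between rod_a and hole_20 below 0.007 m and z of rod_a in the frame of hole_20 below -0.022 m) or (horizontal distance between rod_b and hole_20 below 0.007 m and z of rod_b in the frame of hole_20 below -0.022 m) or (horizontal distance between rod_c and hole_20 below 0.007 m and z of rod_c in the frame of hole_20 below -0.022 m))), for 0.1 s.
2. the rod, upright and centred within 4 mm, rests on the mouth of the first hole too small for it with at least 0.8 N and is refused (((horizontal distance between rod_a and hole_16 below 0.004 m and z of rod_a in the frame of hole_16 above -0.004 m and angle between rod_a's own z axis and vertical below 0.12 rad and contact force between rod_a and gauge above 0.8 N) or (horizontal distance between rod_b and hole_12 below 0.004 m and z of rod_b in the frame of hole_12 above -0.004 m and angle between rod_b's own z axis and vertical below 0.12 rad and contact force between rod_b and gauge above 0.8 N) or (horizontal distance between rod_c and hole_8 below 0.004 m and z of rod_c in the frame of hole_8 above -0.004 m and angle between rod_c's own z axis and vertical below 0.12 rad and contact force between rod_c and gauge above 0.8 N))), for 0.2 s.
At the end, for the whole second after the job is handed in: the rod from the foot stands in the smallest hole it passes through: lower end within 6 mm of the hole's axis and within 4 mm of the top of the foam (below 22 mm), upright within 0.12 rad, at rest, released; the foot is empty; the other two rods have moved less than 20 mm and stand upright (((horizontal distance between rod_a and hole_20 below 0.006 m and height (world z) of rod_a below 0.022 m and angle between rod_a's own z axis and vertical below 0.12 rad and linear speed of rod_a below 0.02 m/s and distance of each of rod_b_mid, rod_c_mid from where it was at the start of the episode below 0.02 m and angle between each of rod_b, rod_c's own z axis and vertical below 0.2 rad) or (horizontal distance between rod_b and hole_16 below 0.006 m and height (world z) of rod_b below 0.022 m and angle between rod_b's own z axis and vertical below 0.12 rad and linear speed of rod_b below 0.02 m/s and distance of each of rod_a_mid, rod_c_mid from where it was at the start of the episode below 0.02 m and angle between each of rod_a, rod_c's own z axis and vertical below 0.2 rad) or (horizontal distance between rod_c and hole_12 below 0.006 m and height (world z) of rod_c below 0.022 m and angle between rod_c's own z axis and vertical below 0.12 rad and linear speed of rod_c below 0.02 m/s and distance of each of rod_a_mid, rod_b_mid from where it was at the start of the episode below 0.02 m and angle between each of rod_a, rod_b's own z axis and vertical below 0.2 rad)) and horizontal distance between each of rod_a, rod_b, rod_c and foot_mouth above 0.04 m); the robot touches nothing.
It fails at once if a rod is pushed or dropped on the gauge with more than 15 N (contact force between any of rod_a, rod_b, rod_c and gauge above 15 N).
It fails at once if a rod is knocked over (angle between any of rod_a, rod_b, rod_c's own z axis and vertical above 1 rad).
It fails at once if the tape roll or the brass block is moved by more than 30 mm (distance of any of tape_roll, marver from where it was at the start of the episode above 0.03 m).
It also fails if it takes over 54 s, if anything falls off the work surface, if the arm or the gripper's body presses on something with over 40 N, if the wrist force passes 120 N, or if a joint passes its speed limit or range.

## Working session

There is one attempt and no reset: what is moved stays moved. The work goes in short steps, Python scripts to look and compute and a tool call to move; the robot and the scene stay as the last step left them, time stands still between calls to the robot, and variables do not carry over. Pictures are saved under pics/ and viewed, and the job is handed in when it is done.

Besides the shell and the picture viewer there is one more tool, called after "Request:" by a JSON object that holds its "name" and its "arguments", one argument or row to a line. apply_moves: Moves the arm, as the interface text tells. Its arguments: {"type":"object","properties":{"commands":{"type":"array"},"grip_force":{"type":"number"}},"required":["commands"]}

```bash
mkdir -p pics; ls; python3 - <<'E'
from plant import *
import cv2,json,numpy as np
print(get_state())
for n in ["scene","top"]:
    p,d=capture(n); cv2.imwrite(f"pics/{n}0.png",p[:,:,::-1]); np.save(f"{n}_d.npy",d); np.save(f"{n}_p.npy",p)
    c=get_calibration(n); print(n,c)
E
```

```text
pics
{'time_s': 0.0, 'joints': array([ 6.14238552e+01,  2.05924336e+01,  6.32431009e-01, -2.01843927e-02,
       -7.01383105e+01, -1.65085795e+01]), 'qd': array([ 0.05954007, -0.07284413, -0.01391886,  0.05213467,  0.09824631,
        0.03774605]), 'joint_torque': array([ 4.30285436e-04, -5.82712698e+01,  2.93053973e+01,  6.99741438e+00,
        6.95098483e-03, -1.48673366e-04]), 'tcp_pos': array([0.47764646, 0.47621447, 0.22560105]), 'eef_rot': array([ 1.79900348e+02, -9.74698567e-03, -4.50915897e+01]), 'contact_force': array([-0.79573204,  0.19988625,  0.02475729]), 'moment': array([-0.00767875, -0.00683633, -0.06747745]), 'gripper_width': 0.08748768269958962}
scene {'mtx': array([[469.65465806,   0.        , 318.43175961],
       [  0.        , 469.65465806, 193.33079171],
       [  0.        ,   0.        ,   1.        ]]), 'R': array([[-0.7358203 ,  0.67715417,  0.00554262],
       [ 0.35757562,  0.39547939, -0.84601166],
       [-0.57507232, -0.62053064, -0.53313558]]), 't': array([ 0.41616787, -0.12341705,  1.44632226])}
top {'mtx': array([[362.68523977,   0.        , 314.95518811],
       [  0.        , 362.68523977, 198.036691  ],
       [  0.        ,   0.        ,   1.        ]]), 'R': array([[-0.0253552 , -0.99957304,  0.01452046],
       [-0.99772479,  0.02439531, -0.06284986],
       [ 0.06246879, -0.016081  , -0.99791736]]), 't': array([-0.03652061,  0.56851154,  0.93143784])}
```

View pics/scene0.png

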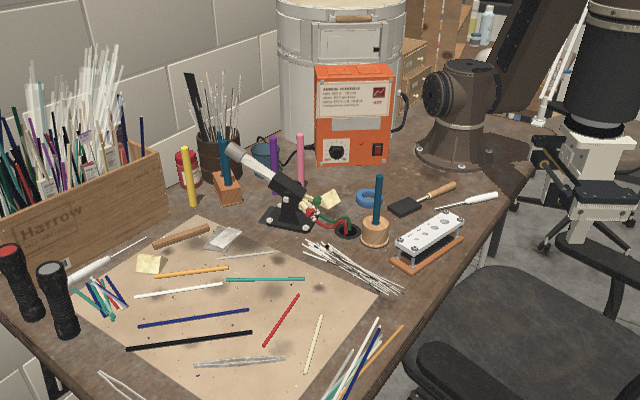

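View pics/top0.png

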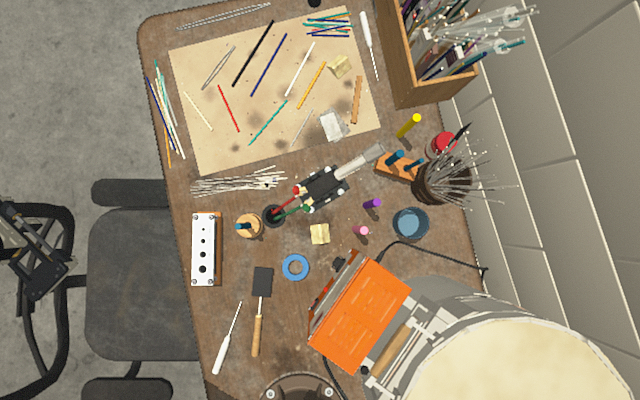

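```bash
cat > h.py <<'E'
import numpy as np,cv2
from plant import *
def w(c,u,v,d):
    r=np.linalg.inv(c['mtx'])@np.array([u,v,1.])*d
    return c['R'].T@(r-c['t'])
def onz(c,u,v,z):
    r=c['R'].T@(np.linalg.inv(c['mtx'])@np.array([u,v,1.])); o=-c['R'].T@c['t']
    return o+r*(z-o[2])/r[2]
def proj(c,X):
    q=c['mtx']@(c['R']@np.array(X)+c['t']); return q[:2]/q[2]
E
python3 - <<'E'
from h import *
p=np.load("top_p.npy")[:,:,::-1]; s=np.load("scene_p.npy")[:,:,::-1]
a=cv2.resize(p[200:300,170:290],None,fx=5,fy=5,interpolation=cv2.INTER_CUBIC); cv2.imwrite("pics/tc.png",a)
a=cv2.resize(s[160:280,340:480],None,fx=5,fy=5,interpolation=cv2.INTER_CUBIC); cv2.imwrite("pics/sc.png",a)
for n in["scene","top"]:
    d=np.load(n+"_d.npy");c=get_calibration(n)
    for o in["gauge","rod_a","foot_mouth","block","tape_roll","marver"]:
        capture(n) if o=="gauge" else 0
        for b in boxes_of(o,n)[:5]:
            X=np.array(b['position']);print(n,o,round(b['score'],2),(c['R'].T@(X-c['t'])).round(3),proj(c,c['R'].T@(X-c['t'])).round(0))
E
```

```text
scene gauge 0.91 [0.478 0.24  0.051] [426. 240.]
scene gauge 0.17 [ 0.662 -0.225  0.039] [230. 190.]
scene rod_a 0.76 [ 0.557 -0.18   0.117] [272. 156.]
scene rod_a 0.74 [ 0.742 -0.278  0.09 ] [188. 175.]
scene rod_a 0.71 [ 0.666 -0.24   0.11 ] [223. 163.]
scene rod_a 0.68 [0.511 0.129 0.119] [378. 198.]
scene rod_a 0.56 [ 0.492 -0.148  0.1  ] [301. 158.]
scene foot_mouth 0.62 [0.517 0.133 0.035] [375. 231.]
scene block 0.92 [ 0.664 -0.224  0.038] [229. 191.]
scene tape_roll 0.7 [0.462 0.236 0.058] [429. 234.]
scene tape_roll 0.61 [0.407 0.002 0.014] [365. 198.]
scene marver 0.72 [0.464 0.235 0.057] [428. 234.]
scene marver 0.63 [ 0.479 -0.049  0.018] [330. 198.]
top gauge 0.85 [0.446 0.224 0.053] [206. 248.]
top rod_a 0.81 [ 0.73  -0.278  0.112] [409. 125.]
top rod_a 0.57 [ 0.632 -0.283  0.119] [413. 166.]
top rod_a 0.56 [ 0.485 -0.144  0.154] [359. 230.]
top rod_a 0.46 [0.501 0.119 0.136] [242. 226.]
top rod_a 0.44 [ 0.648 -0.234  0.135] [394. 158.]
top foot_mouth 0.86 [0.501 0.117 0.05 ] [249. 225.]
top foot_mouth 0.46 [0.499 0.12  0.135] [241. 227.]
top block 0.96 [ 0.633 -0.263  0.046] [397. 170.]
top tape_roll 0.67 [0.391 0.007 0.016] [295. 267.]
top marver 0.61 [ 0.475 -0.056  0.018] [318. 233.]
top marver 0.16 [0.391 0.006 0.016] [295. 266.]
```

View pics/tc.png

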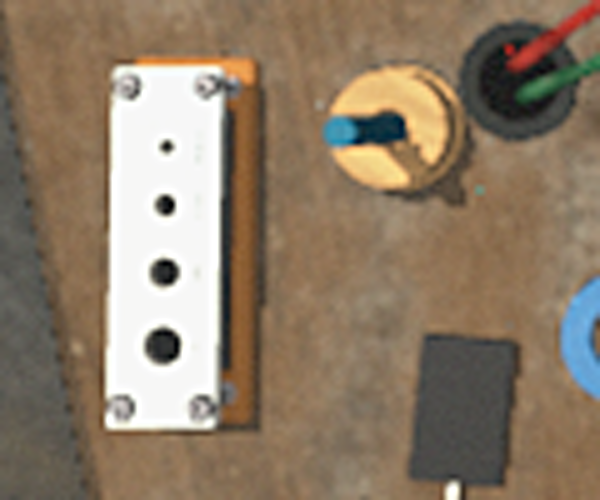

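View pics/sc.png

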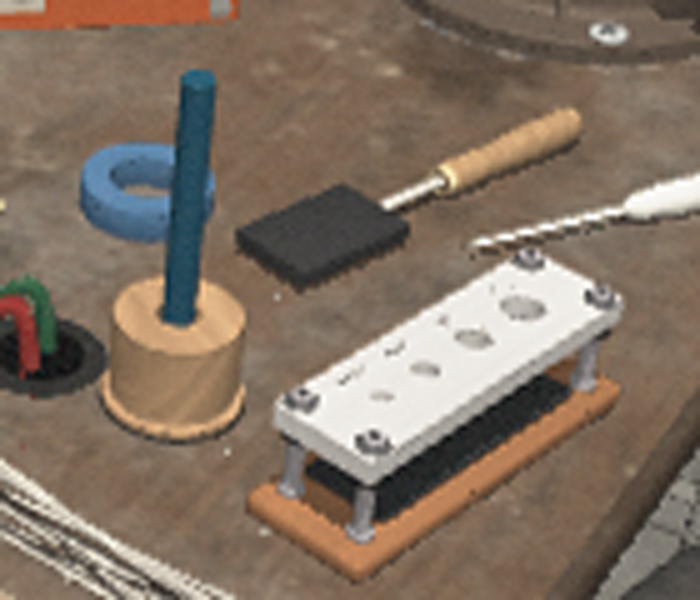

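```bash
python3 - <<'E'
from h import *
ct=get_calibration("top"); cs=get_calibration("scene")
dt=np.load("top_d.npy")
print("plate z from depth",[w(ct,u,v,dt[v,u]).round(4) for u,v in[(198,222),(198,247),(208,262)]])
f=lambda x,y:(x/5+170-.4,y/5+200-.4)
g=lambda x,y:(x/5+340-.4,y/5+160-.4)
H=[]
for n,t,s in[("20",(162.5,345.5),(523,307)),("16",(164.5,271.5),(474,339)),("12",(165,205),(425,369.5)),("8",(167,147),(382,396))]:
    A=onz(ct,*f(*t),.06);B=onz(cs,*g(*s),.06);print(n,A.round(4),B.round(4))
for n,t,s in[("scr",(126,86),(302,397)),("scr",(208,84),(373,437)),("scr",(121,407),(530,257)),("scr",(203,408),(601,295))]:
    print(n,onz(ct,*f(*t),.065).round(4),onz(cs,*g(*s),.065).round(4))
print("rod top",onz(ct,*f(341,132),.17).round(4),onz(cs,*g(198,80),.17).round(4))
print("foot top",onz(ct,*f(391,127),.048).round(4),onz(cs,*g(179,316),.048).round(4))
E
```

```text
plate z from depth [array([0.5124, 0.2417, 0.0597]), array([0.4508, 0.2413, 0.0619]), array([0.4134, 0.2175, 0.0603])]
20 [0.3974 0.2321 0.06  ] [0.4015 0.2322 0.06  ]
16 [0.4335 0.2309 0.06  ] [0.4374 0.2318 0.06  ]
12 [0.4662 0.2305 0.06  ] [0.4711 0.2308 0.06  ]
8 [0.4947 0.2293 0.06  ] [0.4995 0.2298 0.06  ]
scr [0.5253 0.2479 0.065 ] [0.5304 0.2114 0.065 ]
scr [0.5253 0.2075 0.065 ] [0.5297 0.2476 0.065 ]
scr [0.3688 0.251  0.065 ] [0.3728 0.2153 0.065 ]
scr [0.3672 0.2111 0.065 ] [0.3746 0.2537 0.065 ]
rod top [0.5009 0.1216 0.17  ] [0.5067 0.1233 0.17  ]
foot top [0.5017 0.1205 0.048 ] [0.5064 0.1239 0.048 ]
```

```bash
python3 - <<'E'
from h import *
p,d=capture("wrist");c=get_calibration("wrist");print(c,"cam pos",-c['R'].T@c['t'])
cv2.imwrite("pics/w0.png",p[:,:,::-1])
print(proj(c,[.45,.231,.06]),proj(c,get_state()['tcp_pos']))
E
```

```text
{'mtx': array([[312.21296632,   0.        , 318.00267568],
       [  0.        , 312.21296632, 199.59915559],
       [  0.        ,   0.        ,   1.        ]]), 'R': array([[-7.07925486e-01, -7.06287123e-01,  7.70803349e-05],
       [-6.76275202e-01,  6.77875413e-01,  2.88334486e-01],
       [-2.03699185e-01,  2.04067203e-01, -9.57529748e-01]]), 't': array([ 0.67408864, -0.03636416,  0.39078527])} cam pos [0.53221499 0.42100404 0.3846216 ]
[525.96688704  19.28332681] [316.46498354 251.347469  ]
```

View pics/w0.png

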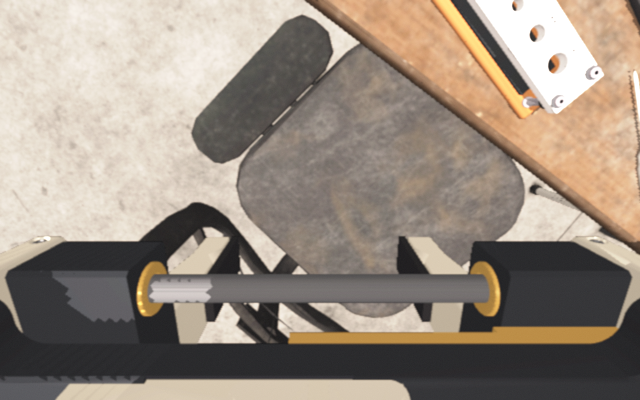

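Request:
{"name": "apply_moves", "arguments": {
  "commands": [
    {"grip": 0,"slide": [0.02,0.05,0.015],"roll": 0},
    {"grip": 0,"slide": [0.04,0.1,0.03],"roll": 0},
    {"grip": 0,"slide": [0.06,0.15,0.045],"roll": 0},
    {"grip": 0,"slide": [0.076,0.193,0.06],"roll": 0},
    {"grip": 0,"slide": [0.076,0.193,0.06],"roll": 0}
  ]
}}

```text
time_s: 1.48
tcp_pos: [0.3932, 0.2833, 0.166]
eef_rot: [179.9, 0.0, -45.2]
contact_force: [1.1, 0.8, 1.1]
gripper_width: 0.0876
```

```bash
python3 - <<'E'
from h import *
print(get_state()['tcp_pos'],get_state()['qd'].round(2))
c=get_calibration("wrist");p,d=capture("wrist")
np.save("w1p.npy",p);np.save("w1d.npy",d);np.savez("w1c.npz",**{k:np.array(c[k]) for k in c})
cv2.imwrite("pics/w1.png",p[:,:,::-1])
E
```

```text
[0.39316923 0.28326149 0.16601543] [ 0.52  2.04  5.38  1.42 -0.02 -0.21]
```

View pics/w1.png

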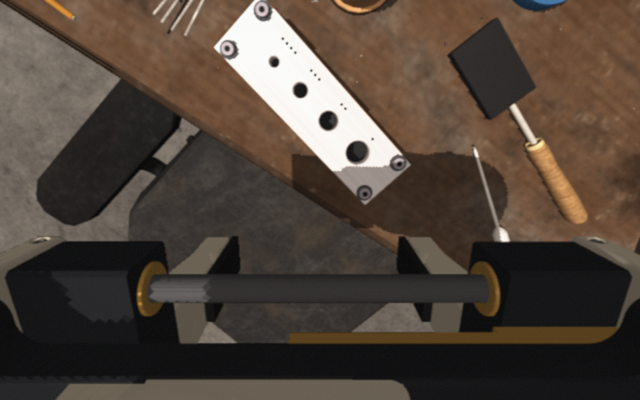

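```bash
python3 - <<'E'
from h import *
p=np.load("w1p.npy");d=np.load("w1d.npy");c=dict(np.load("w1c.npz"))
g=cv2.cvtColor(p,cv2.COLOR_RGB2GRAY)
big=cv2.resize(g,None,fx=8,fy=8,interpolation=cv2.INTER_CUBIC)
nom={"20":(357,152),"16":(328,120),"12":(300,90),"8":(274,62)}
P={}
for n,(u,v) in nom.items():
    R=20; x0,y0=(u-R)*8,(v-R)*8
    roi=big[y0:y0+2*R*8,x0:x0+2*R*8]
    b=(roi<125).astype(np.uint8)
    k,l,st,ce=cv2.connectedComponentsWithStats(b)
    i=l[R*8,R*8]
    if i==0: i=1+np.argmin([np.hypot(*(q-R*8)) for q in ce[1:]])
    cn,_=cv2.findContours((l==i).astype(np.uint8),cv2.RETR_EXTERNAL,cv2.CHAIN_APPROX_NONE)
    e=cv2.fitEllipse(max(cn,key=len))
    uu=(x0+e[0][0]+.5)/8-.5; vv=(y0+e[0][1]+.5)/8-.5
    P[n]=onz(c,uu,vv,.06)
    print(n,uu,vv,np.array(e[1])/8,P[n].round(4))
for (u,v) in[(250,50),(300,110),(345,130)]: print(w(c,u,v,d[v,u]).round(4))
k={"20":.049,"16":.013,"12":-.020,"8":-.049}
# fit origin+yaw
Y=np.array([k[n] for n in P]);X=np.array([P[n][:2] for n in P])
dr=np.polyfit(Y,X,1);print(dr, np.hypot(*dr[0]),np.degrees(np.arctan2(dr[0][1],dr[0][0])))
a=cv2.resize(p[0:215,200:420,::-1],None,fx=3,fy=3);cv2.imwrite("pics/w1z.png",a)
E
```

```text
20 356.691837310791 151.7704620361328 [21.24049759 22.92935562] [0.3977 0.2309 0.06  ]
16 327.81542778015137 120.29668235778809 [17.99716377 19.0296917 ] [0.4333 0.23   0.06  ]
12 299.8766860961914 89.84574127197266 [13.87744331 15.00531864] [0.4659 0.2292 0.06  ]
8 273.7634029388428 61.49074745178223 [ 9.0871439  10.24171257] [0.4948 0.2285 0.06  ]
[0.5134 0.2354 0.0599]
[0.4551 0.2402 0.0602]
[0.4177 0.2255 0.0603]
[[-0.99089393  0.02482828]
 [ 0.44621435  0.22969661]] 0.9912049373815703 178.56467200019134
```

Request:
{"name": "apply_moves", "arguments": {
  "commands": [
    {"grip": 0,"slide": [0.025,0.01,-0.03],"roll": 0},
    {"grip": 0,"slide": [0.06,0.02,-0.054],"roll": 0},
    {"grip": 0,"slide": [0.1,0.038,-0.054],"roll": 0},
    {"grip": 0,"slide": [0.1,0.038,-0.054],"roll": 0}
  ]
}}

```text
time_s: 2.02
tcp_pos: [0.44, 0.1879, 0.2213]
eef_rot: [-179.9, -0.0, -45.2]
contact_force: [-0.1, 1.4, -0.5]
gripper_width: 0.088
```

```bash
python3 - <<'E'
from h import *
s=get_state();print(s['tcp_pos'],s['eef_rot'])
c=get_calibration("wrist");p,d=capture("wrist")
np.save("w2p.npy",p);np.save("w2d.npy",d);np.savez("w2c.npz",**{k:np.array(c[k]) for k in c})
cv2.imwrite("pics/w2.png",p[:,:,::-1])
E
```

```text
[0.43999921 0.18794038 0.22132555] [-1.79924135e+02 -9.75586398e-03 -4.52216573e+01]
```

View pics/w2.png

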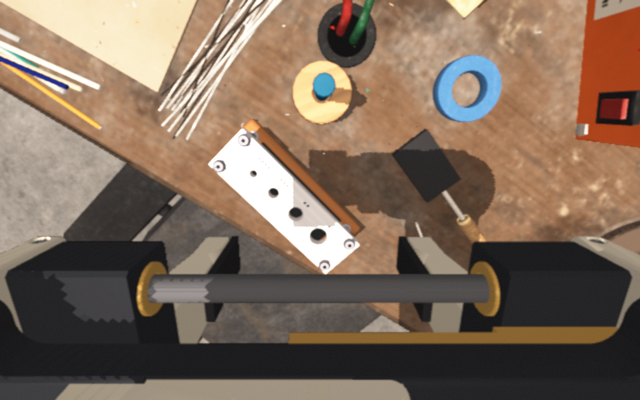

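```bash
python3 - <<'E'
from h import *
p=np.load("w2p.npy");d=np.load("w2d.npy");c=dict(np.load("w2c.npz"))
cv2.imwrite("pics/w2z.png",cv2.resize(p[50:130,280:370,::-1],None,fx=7,fy=7,interpolation=cv2.INTER_CUBIC))
yy,xx=np.mgrid[50:130,280:370]
Z=np.array([[w(c,u,v,d[v,u]) for u in range(280,370)] for v in range(50,130)])
m=(Z[...,2]>.163)&(Z[...,2]<.18)
print(m.sum(),Z[m].mean(0),xx[m].mean(),yy[m].mean(),np.ptp(xx[m])+1,np.ptp(yy[m])+1,Z[m].min(0),Z[m].max(0))
s=c['mtx'][0,0]/np.median(d[50:130,280:370][m]);print("diam from area",2*np.sqrt(m.sum()/np.pi)/s)
q=onz(c,xx[m].mean(),yy[m].mean(),.17);print(q)
E
```

```text
454 [0.5005212  0.12024333 0.16980584] 324.22907488986783 84.10132158590308 24 25 [0.49323404 0.11298241 0.16473916] [0.50767344 0.12760588 0.17188087]
diam from area 0.015163049894566816
[0.50052886 0.12023823 0.17      ]
```

View pics/w2z.png

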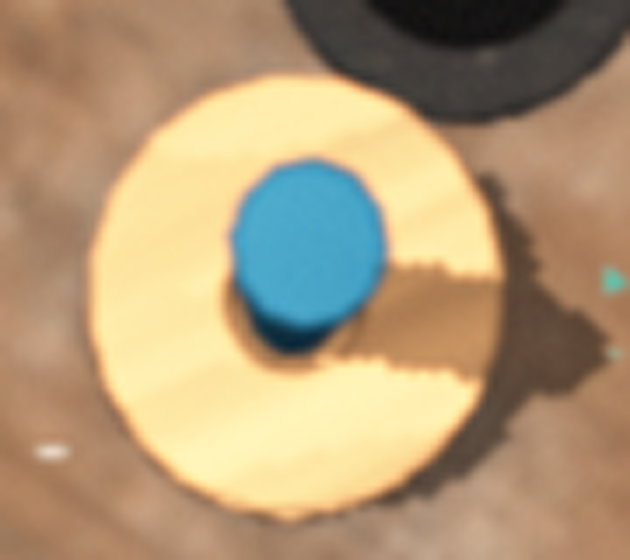

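Request:
{"name": "apply_moves", "arguments": {
  "commands": [
    {"grip": 0,"slide": [0.05,0.002,0],"roll": 0},
    {"grip": 0,"slide": [0.09,0.0048,0],"roll": 0},
    {"grip": 0,"slide": [0.09,0.0048,0],"roll": 0},
    {"grip": 0,"slide": [0.09,0.0048,0],"roll": 0}
  ]
}}

```text
time_s: 2.58
tcp_pos: [0.4989, 0.1225, 0.2203]
eef_rot: [180.0, 0.0, -45.1]
contact_force: [-0.5, -0.2, 0.3]
gripper_width: 0.0877
```

```bash
cat > rel.py <<'E'
from h import *
import sys
from scipy.spatial.transform import Rotation as Ro
s=get_state();R=Ro.from_euler('xyz',s['eef_rot'],degrees=True)
print(s['tcp_pos'].round(4),s['eef_rot'].round(2),s['contact_force'].round(2),s['gripper_width'],s['time_s'])
if len(sys.argv)>3:
    t=np.array([float(a) for a in sys.argv[1:4]]);print("slide",R.inv().apply(t-s['tcp_pos']).round(4))
E
python3 rel.py .5005 .1202 .121
```

```text
[0.4989 0.1225 0.2203] [ 1.7998e+02  1.0000e-02 -4.5080e+01] [-0.48 -0.23  0.33] 0.08768444786234071 2.575
slide [0.0028 0.0005 0.0993]
```

Request:
{"name": "apply_moves", "arguments": {
  "commands": [
    {"grip": 0,"slide": [0.002,0.0003,0.045],"roll": 0},
    {"grip": 0,"slide": [0.002,0.0003,0.085],"roll": 0},
    {"grip": 0,"slide": [0.002,0.0003,0.099],"roll": 0},
    {"grip": 0,"slide": [0.002,0.0003,0.099],"roll": 0}
  ]
}}

```text
time_s: 3.08
tcp_pos: [0.4998, 0.1208, 0.1215]
eef_rot: [179.9, -0.0, -45.0]
contact_force: [0.9, -0.2, 0.6]
gripper_width: 0.0875
```

```bash
python3 rel.py .5005 .1202 .121; python3 - <<'E'
from h import *
p,d=capture("wrist");cv2.imwrite("pics/w3.png",p[:,:,::-1])
for i in range(3):
  print(get_state()['tcp_pos'].round(5),get_state()['contact_force'].round(2)); capture("wrist")
E
```

```text
[0.4998 0.1208 0.1215] [179.93  -0.   -45.  ] [ 0.94 -0.2   0.62] 0.08752404584799794 3.075
slide [ 0.0009 -0.0001  0.0005]
[0.50054 0.12098 0.12252] [ 0.13 -0.5   0.89]
[0.50091 0.12106 0.12302] [-0.6  -0.12  1.  ]
[0.50099 0.12101 0.12317] [-1.25  0.17  0.21]
```

View pics/w3.png

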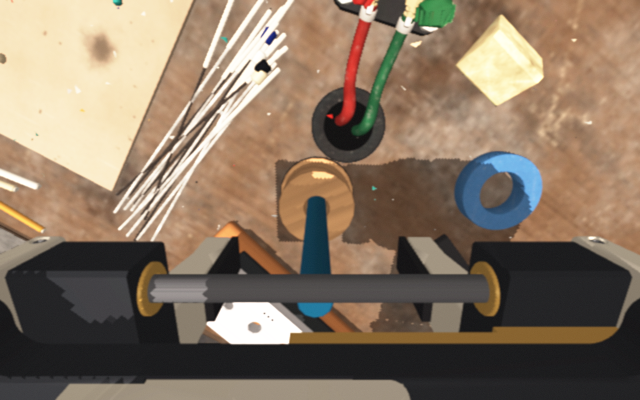

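Request:
{"name": "apply_moves", "arguments": {
  "commands": [
    {"grip": 1,"slide": [0,0,0],"roll": 0},
    {"grip": 1,"slide": [0,0,0],"roll": 0},
    {"grip": 1,"slide": [0,0,0],"roll": 0},
    {"grip": 1,"slide": [0,0,0],"roll": 0},
    {"grip": 1,"slide": [0,0,0],"roll": 0}
  ],
  "grip_force": 15
}}

```text
time_s: 3.9
tcp_pos: [0.5, 0.1201, 0.1215]
eef_rot: [180.0, -0.0, -45.1]
contact_force: [0.3, -0.3, 0.6]
gripper_width: 0.043
```

```bash
python3 rel.py
```

```text
[0.5    0.1201 0.1215] [180.    -0.   -45.08] [ 0.33 -0.32  0.62] 0.043027053274671066 3.9
```

Request:
{"name": "apply_moves", "arguments": {
  "commands": [
    {"grip": 1,"slide": [0,0,0],"roll": 0},
    {"grip": 1,"slide": [0,0,0],"roll": 0},
    {"grip": 1,"slide": [0,0,0],"roll": 0},
    {"grip": 1,"slide": [0,0,0],"roll": 0},
    {"grip": 1,"slide": [0,0,0],"roll": 0}
  ]
}}

```text
time_s: 4.53
tcp_pos: [0.5, 0.1201, 0.1215]
eef_rot: [180.0, 0.0, -45.1]
contact_force: [1.0, -0.0, -0.9]
gripper_width: 0.0148
```

```bash
python3 rel.py
```

```text
[0.5    0.1201 0.1215] [179.99   0.   -45.08] [ 0.95 -0.03 -0.89] 0.014829301130619248 4.525
```

Request:
{"name": "apply_moves", "arguments": {
  "commands": [
    {"grip": 1,"slide": [0,0,-0.01],"roll": 0},
    {"grip": 1,"slide": [0,0,-0.035],"roll": 0},
    {"grip": 1,"slide": [0,0,-0.065],"roll": 0},
    {"grip": 1,"slide": [0,0,-0.085],"roll": 0},
    {"grip": 1,"slide": [0,0,-0.085],"roll": 0}
  ]
}}

```text
time_s: 5.15
tcp_pos: [0.5009, 0.1206, 0.2087]
eef_rot: [-179.8, -0.1, -45.1]
contact_force: [-0.8, 0.9, -1.5]
gripper_width: 0.0144
```

```bash
python3 rel.py; python3 - <<'E'
from h import *
c=get_calibration("wrist");p,d=capture("wrist");cv2.imwrite("pics/w4.png",p[:,:,::-1])
ct=get_calibration("scene");p,d=capture("scene");cv2.imwrite("pics/s4.png",cv2.resize(p[100:290,300:500,::-1],None,fx=3,fy=3))
E
python3 rel.py .3975 .2309 .2065
```

```text
[0.5009 0.1206 0.2087] [-1.7978e+02 -6.0000e-02 -4.5070e+01] [-0.8   0.92 -1.48] 0.01442116465906711 5.15
[0.4997 0.1201 0.2064] [-1.7999e+02  2.0000e-02 -4.5090e+01] [-0.98 -0.43 -1.39] 0.014574432998961193 5.25
slide [-0.1506 -0.0058 -0.    ]
```

View pics/w4.png

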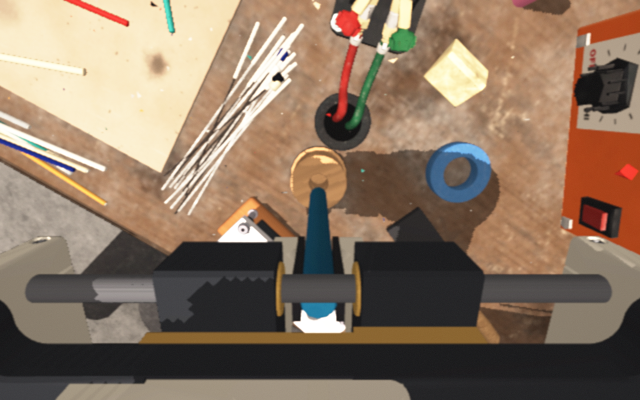

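View pics/s4.png

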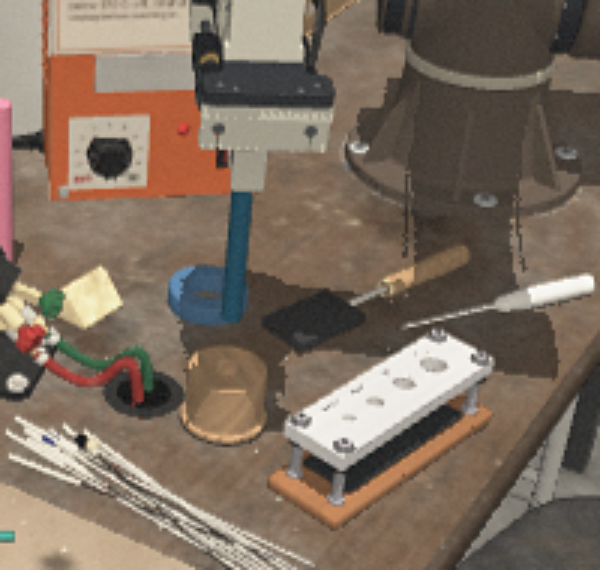

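```bash
cat > rod.py <<'E'
from h import *
from scipy.spatial.transform import Rotation as Ro
from scipy.optimize import least_squares
def rodmeas(name=None,L=.1155,r=.0075):
    s=get_state();c=get_calibration("wrist");p,d=capture("wrist")
    if name: cv2.imwrite(name,p[:,:,::-1])
    hsv=cv2.cvtColor(p,cv2.COLOR_RGB2HSV)
    m=((hsv[...,0]>85)&(hsv[...,0]<115)&(hsv[...,1]>150)).astype(np.uint8)
    m[:100]=0;m[262:]=0;m[:,:270]=0;m[:,370:]=0
    k,l,st,ce=cv2.connectedComponentsWithStats(m); i=1+np.argmax(st[1:,4]); m=(l==i)
    R=Ro.from_euler('xyz',s['eef_rot'],degrees=True).as_matrix();T=s['tcp_pos']
    rows=np.where(m.any(1))[0]; top=rows[0]
    E=[(v,np.where(m[v])[0][0]-.5,np.where(m[v])[0][-1]+.5) for v in range(top+8,255,3)]
    th=np.linspace(0,2*np.pi,60)
    def pr(X): # tool coords Nx3
        W=X@R.T+T; q=(W@c['R'].T+c['t'])@c['mtx'].T; return q[:,:2]/q[:,2:]
    topmask=top
    def sil(par):
        x,y,ax,ay=par # position of lower end; tilt slopes
        out=[]
        n=40; zs=np.linspace(-.03,L,n)
        pts=[]
        a=[]
        # silhouette lines: extreme pixel columns of circles per row
        P=np.concatenate([pr(np.c_[x+ax*(z-L)+r*np.cos(th),y+ay*(z-L)+r*np.sin(th),np.full(60,z)])[None] for z in zs])
        lo=P[np.arange(n),P[:,:,0].argmin(1)];hi=P[np.arange(n),P[:,:,0].argmax(1)]
        o=lo[:,1].argsort();o2=hi[:,1].argsort()
        res=[]
        for v,a_,b_ in E:
            res+= [np.interp(v,lo[o,1],lo[o,0])-a_, np.interp(v,hi[o2,1],hi[o2,0])-b_]
        return res, P[-1,:,1].min()
    def f(par):
        q=[par[0],par[1],0,par[2]]
        res,tp=sil(q); return np.r_[np.array(res),5*(tp-(topmask-.5))]
    o=least_squares(f,[0,0,0],diff_step=1e-4,x_scale=[.01,.01,.01])
    print("tool-frame lower end x,y (mm)",(o.x[:2]*1e3).round(2),"slope y",o.x[2].round(4),"rms",np.sqrt(np.mean(o.fun**2)).round(2),"toprow",top)
    we=R@np.array([o.x[0],o.x[1],L])+T; print("lower end world",we.round(4))
    return o.x,c,p,d,we
if __name__=="__main__":
    import sys; rodmeas(sys.argv[1]); 
E
python3 rod.py pics/w5.png;python3 rel.py .3975 .2309 .2065
```

```text
tool-frame lower end x,y (mm) [-0.94  0.47] slope y -0.002 rms 1.23 toprow 188
lower end world [0.4987 0.1205 0.0909]
[0.4995 0.1199 0.2059] [ 1.7995e+02  3.0000e-02 -4.5090e+01] [ 0.55 -0.24 -1.25] 0.014724254115886626 5.3
slide [-0.1506 -0.0061 -0.0005]
```

Request:
{"name": "apply_moves", "arguments": {
  "commands": [
    {"grip": 1,"slide": [-0.03,-0.001,0],"roll": 0},
    {"grip": 1,"slide": [-0.08,-0.003,0],"roll": 0},
    {"grip": 1,"slide": [-0.13,-0.0065,0],"roll": 0},
    {"grip": 1,"slide": [-0.15,-0.0065,0],"roll": 0},
    {"grip": 1,"slide": [-0.15,-0.0065,0],"roll": 0}
  ]
}}

```text
time_s: 5.92
tcp_pos: [0.3976, 0.2314, 0.2059]
eef_rot: [179.9, -0.0, -44.9]
contact_force: [-0.7, 0.1, -1.0]
gripper_width: 0.0148
```

Request:
{"name": "apply_moves", "arguments": {
  "commands": [
    {"grip": 1,"slide": [0,0,0.005],"roll": 0},
    {"grip": 1,"slide": [0,0,0.01],"roll": 0},
    {"grip": 1,"slide": [0,0,0.01],"roll": 0}
  ]
}}

```text
time_s: 6.3
tcp_pos: [0.3988, 0.2301, 0.1957]
eef_rot: [179.9, -0.0, -45.2]
contact_force: [-0.3, 0.3, -0.9]
gripper_width: 0.0147
```

```bash
python3 rod.py pics/w6.png;python3 rel.py
```

```text
tool-frame lower end x,y (mm) [-0.96  0.53] slope y -0.0016 rms 1.25 toprow 188
lower end world [0.3976 0.2302 0.0803]
[0.3989 0.2303 0.1961] [ 1.7994e+02 -1.0000e-02 -4.5140e+01] [ 0.42  0.37 -0.47] 0.014682760629122882 6.35
```

View pics/w6.png

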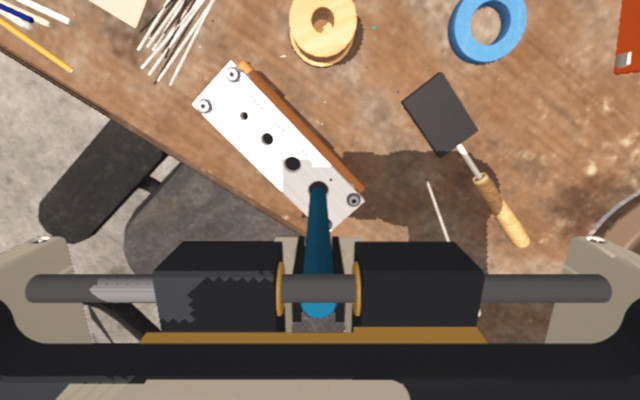

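```bash
cat > holes.py <<'E'
from h import *
K={"20":.049,"16":.013,"12":-.020,"8":-.049}
def meas(p,c,est,names,R=16):
    g=cv2.cvtColor(p,cv2.COLOR_RGB2GRAY); big=cv2.resize(g,None,fx=8,fy=8,interpolation=cv2.INTER_CUBIC); out={}
    for n in names:
        u,v=np.round(proj(c,[*est[n],.06])).astype(int)
        x0,y0=(u-R)*8,(v-R)*8; roi=big[y0:y0+2*R*8,x0:x0+2*R*8]
        # threshold midway between local plate and hole
        hi=np.percentile(roi,75);lo=roi[R*8-16:R*8+16,R*8-16:R*8+16].min()
        b=(roi<(hi*.5+lo*.5)).astype(np.uint8)
        k,l,st,ce=cv2.connectedComponentsWithStats(b)
        ii=[i for i in range(1,k) if st[i,4]>300]; i=min(ii,key=lambda i:np.hypot(*(ce[i]-R*8)))
        cn,_=cv2.findContours((l==i).astype(np.uint8),cv2.RETR_EXTERNAL,cv2.CHAIN_APPROX_NONE)
        e=cv2.fitEllipse(cv2.convexHull(max(cn,key=len)))
        uu=(x0+e[0][0]+.5)/8-.5; vv=(y0+e[0][1]+.5)/8-.5
        out[n]=onz(c,uu,vv,.06)[:2]; print(n,round(uu,1),round(vv,1),np.round(np.array(e[1])/8,1),out[n].round(4))
    return out
EST={"20":(.3977,.2309),"16":(.4333,.2300),"12":(.4659,.2292),"8":(.4948,.2285)}
E
python3 - <<'E'
from rod import *; from holes import *
x,c,p,d,we=rodmeas()
cv2.imwrite("pics/w7z.png",cv2.resize(p[90:250,220:380,::-1],None,fx=4,fy=4,interpolation=cv2.INTER_CUBIC))
meas(p,c,EST,["16","12","8"])
E
```

```text
tool-frame lower end x,y (mm) [-0.98  0.56] slope y -0.001 rms 1.27 toprow 188
lower end world [0.3977 0.2305 0.0806]
16 292.5 163.5 [13.7 16.4] [0.433 0.229]
12 267.4 138.4 [10.2 11.4] [0.4657 0.2284]
8 244.4 115.3 [6.1 7.1] [0.4945 0.2277]
```

View pics/w7z.png

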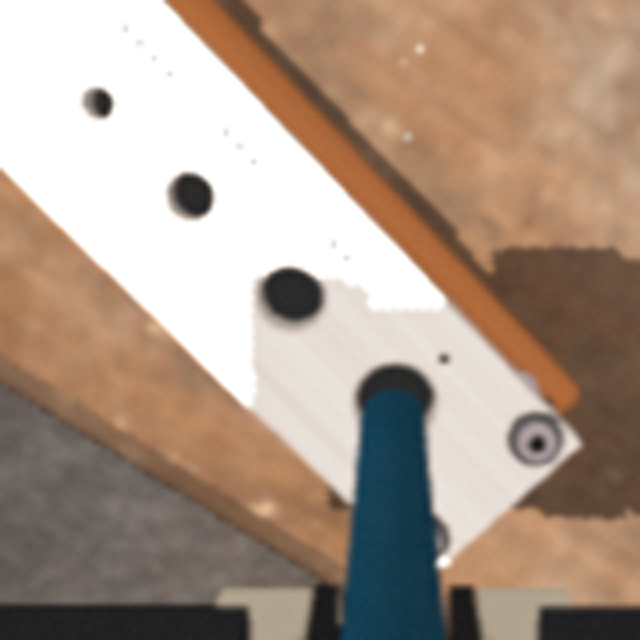

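Request:
{"name": "apply_moves", "arguments": {
  "commands": [
    {"grip": 1,"slide": [0,0,0.012],"roll": 0},
    {"grip": 1,"slide": [0,0,0.019],"roll": 0},
    {"grip": 1,"slide": [0,0,0.022],"roll": 0},
    {"grip": 1,"slide": [0,0,0.024],"roll": 0}
  ]
}}

```text
time_s: 6.9
tcp_pos: [0.3987, 0.2309, 0.1723]
eef_rot: [180.0, -0.0, -45.1]
contact_force: [-1.2, -0.1, -0.5]
gripper_width: 0.0147
```

```bash
python3 rel.py
```

```text
[0.3987 0.2309 0.1723] [ 1.7998e+02 -1.0000e-02 -4.5070e+01] [-1.18 -0.1  -0.55] 0.0147140629057868 6.9
```

Request:
{"name": "apply_moves", "arguments": {
  "commands": [
    {"grip": 1,"slide": [0,0,0.008],"roll": 0},
    {"grip": 1,"slide": [0,0,0.016],"roll": 0},
    {"grip": 1,"slide": [0,0,0.023],"roll": 0},
    {"grip": 1,"slide": [0,0,0.024],"roll": 0},
    {"grip": 1,"slide": [0,0,0.024],"roll": 0}
  ]
}}

```text
time_s: 7.52
tcp_pos: [0.3988, 0.2309, 0.1486]
eef_rot: [180.0, -0.0, -45.1]
contact_force: [-0.1, -1.4, -1.3]
gripper_width: 0.0145
```

```bash
python3 rel.py; python3 - <<'E'
from rod import *; from holes import *
c=get_calibration("wrist");p,d=capture("wrist");cv2.imwrite("pics/w8z.png",cv2.resize(p[60:260,220:400,::-1],None,fx=3,fy=3,interpolation=cv2.INTER_CUBIC))
meas(p,c,EST,["16","12","8"])
c=get_calibration("scene");p,d=capture("scene");cv2.imwrite("pics/s8z.png",cv2.resize(p[160:280,360:480,::-1],None,fx=5,fy=5,interpolation=cv2.INTER_CUBIC))
E
```

```text
[0.3988 0.2309 0.1486] [ 1.7999e+02 -1.0000e-02 -4.5080e+01] [-0.1  -1.37 -1.34] 0.014549456258152637 7.525
16 288.4 173.1 [16.1 19.2] [0.4331 0.2289]
12 258.6 143.6 [12.4 14.2] [0.4658 0.2283]
8 231.1 116.2 [8.  9.1] [0.4945 0.2277]
```

View pics/w8z.png

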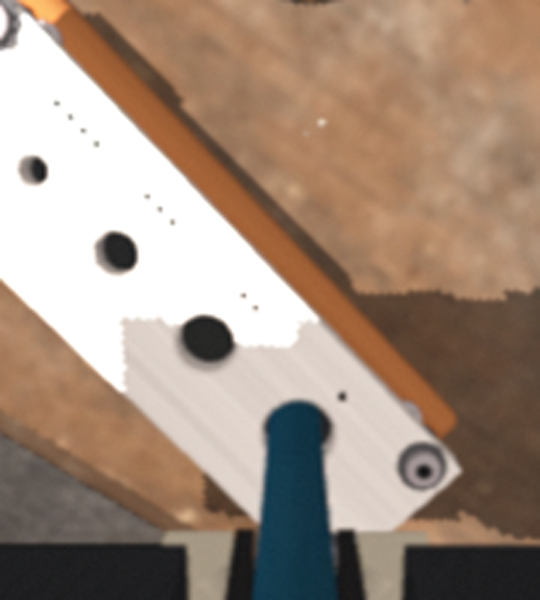

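View pics/s8z.png

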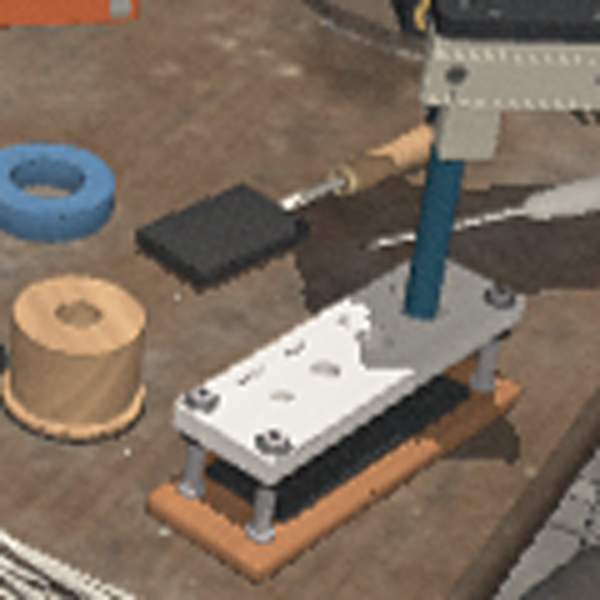

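Request:
{"name": "apply_moves", "arguments": {
  "commands": [
    {"grip": 1,"slide": [0,0,-0.02],"roll": 0},
    {"grip": 1,"slide": [0,0,-0.035],"roll": 0},
    {"grip": 1,"slide": [0.0,-0.0,-0.037],"roll": 0},
    {"grip": 1,"slide": [0.0265,-0.0236,-0.037],"roll": 0},
    {"grip": 1,"slide": [0.0265,-0.0236,-0.037],"roll": 0}
  ]
}}

```text
time_s: 8.25
tcp_pos: [0.4353, 0.2288, 0.185]
eef_rot: [180.0, -0.0, -45.1]
contact_force: [-0.8, -0.0, -1.2]
gripper_width: 0.0148
```

Request:
{"name": "apply_moves", "arguments": {
  "commands": [
    {"grip": 1,"slide": [0,0,0.001],"roll": 0},
    {"grip": 1,"slide": [0,0,0.002],"roll": 0},
    {"grip": 1,"slide": [0,0,0.002],"roll": 0}
  ]
}}

```text
time_s: 8.62
tcp_pos: [0.4336, 0.2288, 0.1835]
eef_rot: [180.0, 0.0, -45.1]
contact_force: [-0.4, 0.1, -1.0]
gripper_width: 0.0151
```

```bash
python3 rel.py; python3 - <<'E'
from rod import *; from holes import *
x,c,p,d,we=rodmeas()
cv2.imwrite("pics/w9z.png",cv2.resize(p[130:250,260:380,::-1],None,fx=6,fy=6,interpolation=cv2.INTER_CUBIC))
meas(p,c,EST,["12","8"])
E
```

```text
[0.4336 0.2288 0.1835] [ 1.7999e+02  1.0000e-02 -4.5060e+01] [-0.4   0.12 -0.99] 0.015089802763734998 8.625
tool-frame lower end x,y (mm) [-0.99  0.51] slope y -0.0008 rms 1.3 toprow 188
lower end world [0.4326 0.2291 0.068 ]
12 292.5 167.4 [11.  12.8] [0.4662 0.2279]
8 269.5 144.9 [6.5 7.3] [0.4948 0.2277]
```

View pics/w9z.png

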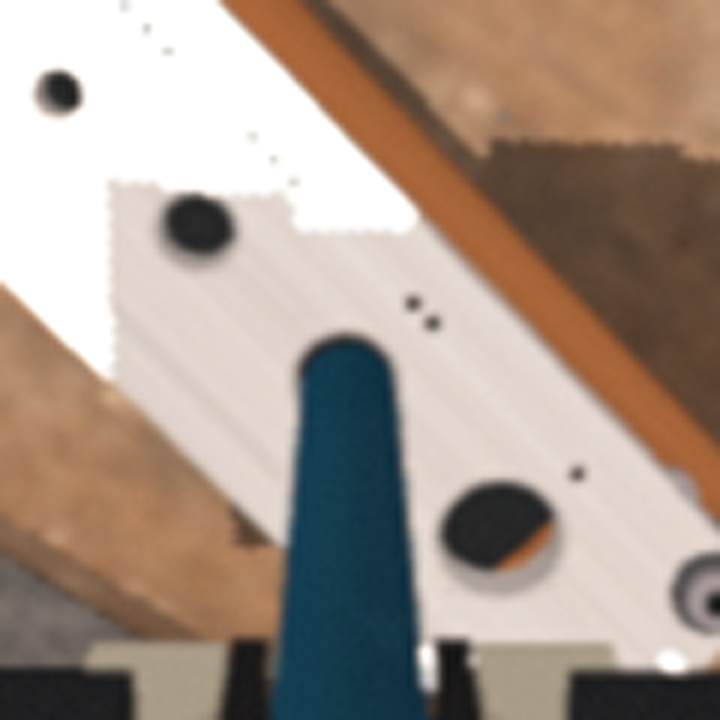

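```bash
cat > align.py <<'E'
from h import *
from scipy.optimize import least_squares
from scipy.spatial.transform import Rotation as Ro
def align(hole_r,zend,hole_xy,end_xy,name=None,arc=75,rr=.0075):
    s=get_state();c=get_calibration("wrist");p,d=capture("wrist")
    f=p.astype(np.float32); g=f.mean(2)
    blue=f[...,2]-f[...,0]
    R=Ro.from_euler('xyz',s['eef_rot'],degrees=True).as_matrix();X=R[:2,0]
    base=np.arctan2(X[1],X[0])
    def samp(img,u,v): return cv2.remap(img,np.float32([u]),np.float32([v]),cv2.INTER_CUBIC)[0]
    def fit(img,cx,r,z,sgn,span):
        pts=[]
        cx=np.array(cx,float)
        for a in np.radians(np.arange(-span,span+1,5))+base:
            rho=np.linspace(r-.004,r+.004,81)
            P=[proj(c,[cx[0]+q*np.cos(a),cx[1]+q*np.sin(a),z]) for q in rho]
            P=np.array(P); val=samp(img,P[:,0],P[:,1])*sgn
            gr=np.gradient(val); i=np.argmax(gr[4:-4])+4
            # half level crossing
            lo=val[max(0,i-12):i].min();hi=val[i:i+12].max()
            mid=(lo+hi)/2; j=i
            seg=np.where((val[:-1]<mid)&(val[1:]>=mid))[0]
            if len(seg)==0: continue
            j=seg[np.argmin(abs(seg-i))]; q=rho[j]+(mid-val[j])/(val[j+1]-val[j]+1e-6)*(rho[1]-rho[0])
            if hi-lo<10: continue
            pts.append([a,cx[0]+q*np.cos(a),cx[1]+q*np.sin(a)])
        pts=np.array(pts)
        o=least_squares(lambda k:np.hypot(pts[:,1]-k[0],pts[:,2]-k[1])-k[2],[*cx,r],loss='soft_l1',f_scale=2e-4)
        o2=least_squares(lambda k:np.hypot(pts[:,1]-k[0],pts[:,2]-k[1])-r,cx,loss='soft_l1',f_scale=2e-4)
        print(" n",len(pts),"free",o.x.round(4),"fixed r",o2.x.round(4),"rms mm",(np.sqrt(np.mean(o2.fun**2))*1e3).round(2))
        return o2.x
    H=fit(g,hole_xy,hole_r,.06,+1,arc)
    E=fit(blue,end_xy,rr,zend,-1,arc)
    D=H-E; print("hole-end world mm",(D*1e3).round(2),"tool mm",(R[:2,:2].T@D*1e3).round(2))
    if name:cv2.imwrite(name,cv2.resize(p[130:250,260:380,::-1],None,fx=6,fy=6,interpolation=cv2.INTER_CUBIC))
E
python3 - <<'E'
from align import *
align(.008,.068,(.4333,.229),(.4326,.2291))
align(.008,.068,(.4333,.229),(.4326,.2291),arc=60)
E
python3 rel.py
```

```text
n 31 free [0.4332 0.2294 0.0076] fixed r [0.4328 0.2298] rms mm 0.18
 n 31 free [0.4339 0.2281 0.0067] fixed r [0.4333 0.2288] rms mm 0.34
hole-end world mm [-0.45  0.99] tool mm [-1.02 -0.38]
 n 25 free [0.4334 0.2291 0.0073] fixed r [0.4328 0.2297] rms mm 0.17
 n 25 free [0.434  0.2281 0.0067] fixed r [0.4334 0.2288] rms mm 0.24
hole-end world mm [-0.53  0.95] tool mm [-1.05 -0.29]
[0.4339 0.2289 0.1837] [-179.98    0.    -45.06] [ 0.19 -0.01 -0.53] 0.014721677535444464 8.775
```

Request:
{"name": "apply_moves", "arguments": {
  "commands": [
    {"grip": 1,"slide": [-0.0002,-0.0004,0.004],"roll": 0},
    {"grip": 1,"slide": [-0.0002,-0.0004,0.007],"roll": 0},
    {"grip": 1,"slide": [-0.0002,-0.0004,0.009],"roll": 0},
    {"grip": 1,"slide": [-0.0002,-0.0004,0.0095],"roll": 0},
    {"grip": 1,"slide": [-0.0002,-0.0004,0.0095],"roll": 0}
  ]
}}

```text
time_s: 9.4
tcp_pos: [0.4343, 0.2292, 0.1741]
eef_rot: [180.0, -0.0, -45.1]
contact_force: [-1.2, -0.8, 0.6]
gripper_width: 0.0145
```

```bash
python3 rel.py; python3 - <<'E'
from h import *
p,d=capture("wrist");cv2.imwrite("pics/w10.png",cv2.resize(p[130:250,260:380,::-1],None,fx=6,fy=6,interpolation=cv2.INTER_CUBIC))
E
python3 rel.py
```

```text
[0.4343 0.2292 0.1741] [180.    -0.   -45.08] [-1.25 -0.77  0.65] 0.014543326726974913 9.4
[0.4343 0.2292 0.1741] [-180.      0.    -45.08] [-0.8   0.69  0.59] 0.014644478129088569 9.45
```

View pics/w10.png

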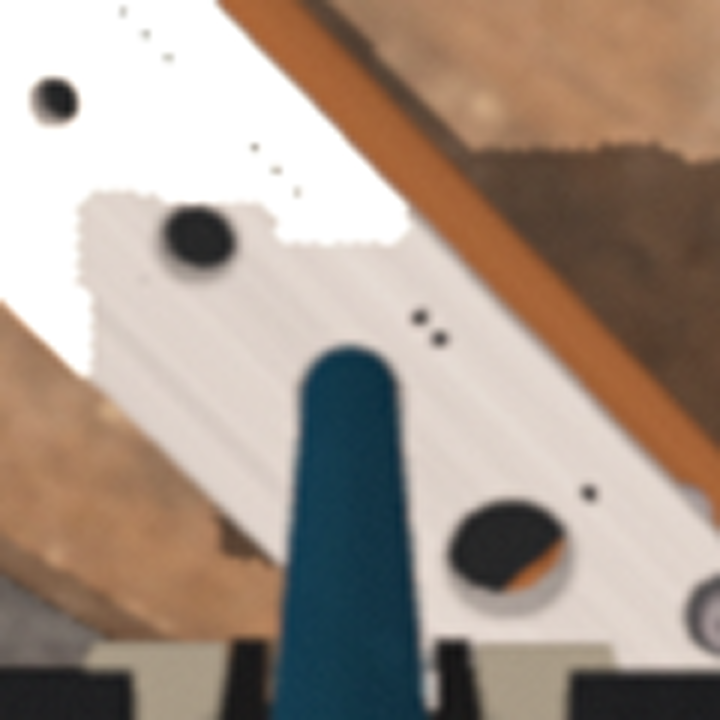

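Request:
{"name": "apply_moves", "arguments": {
  "commands": [
    {"grip": 1,"slide": [-0.0003,0,0],"roll": 0},
    {"grip": 1,"slide": [-0.0006,0,0],"roll": 0},
    {"grip": 1,"slide": [-0.0009,0,0],"roll": 0},
    {"grip": 1,"slide": [-0.001,0,0],"roll": 0},
    {"grip": 1,"slide": [-0.001,0,0],"roll": 0}
  ]
}}

```text
time_s: 10.07
tcp_pos: [0.4336, 0.2299, 0.1741]
eef_rot: [-180.0, -0.0, -45.1]
contact_force: [0.3, -0.6, 0.3]
gripper_width: 0.0148
```

```bash
python3 rel.py; python3 - <<'E'
from h import *
p,d=capture("wrist");cv2.imwrite("pics/w11.png",cv2.resize(p[130:250,260:380,::-1],None,fx=6,fy=6,interpolation=cv2.INTER_CUBIC))
E
python3 rel.py
```

```text
[0.4336 0.2299 0.1741] [-1.800e+02 -1.000e-02 -4.507e+01] [ 0.28 -0.63  0.28] 0.014759999216077851 10.075
[0.4336 0.2299 0.1741] [-1.800e+02 -1.000e-02 -4.508e+01] [ 0.18 -1.99  0.8 ] 0.014582350939221979 10.125
```

View pics/w11.png

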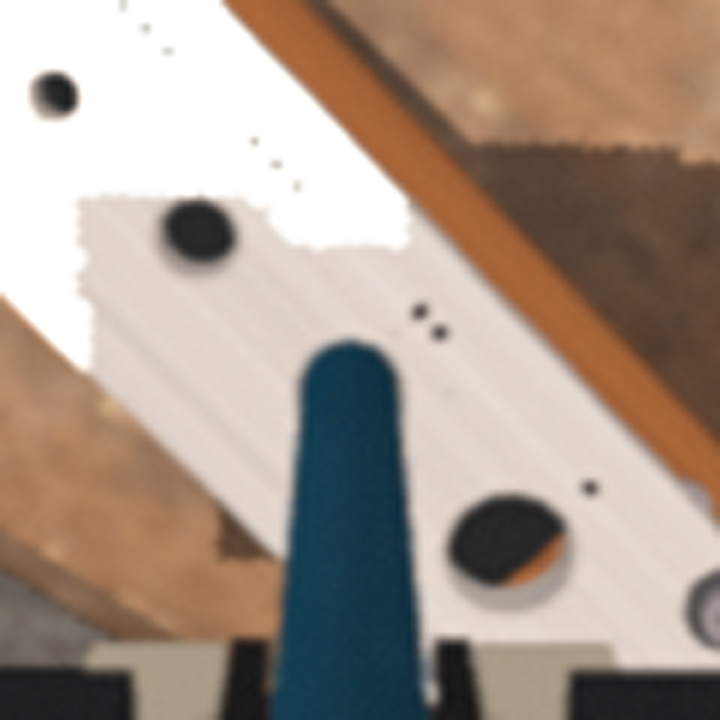

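Request:
{"name": "apply_moves", "arguments": {
  "commands": [
    {"grip": 1,"slide": [0,0,-0.003],"roll": 0},
    {"grip": 1,"slide": [0,0,-0.004],"roll": 0},
    {"grip": 1,"slide": [0,0,-0.004],"roll": 0},
    {"grip": 1,"slide": [0,0,-0.004],"roll": 0}
  ]
}}

```text
time_s: 10.62
tcp_pos: [0.4335, 0.23, 0.178]
eef_rot: [180.0, 0.0, -45.1]
contact_force: [-0.4, 0.6, 0.2]
gripper_width: 0.0148
```

```bash
python3 rel.py; python3 - <<'E'
from align import *
align(.008,.063,(.4333,.229),(.4328,.2297),"pics/w12.png",arc=60)
from rod import *
rodmeas()
E
python3 rel.py
```

```text
[0.4335 0.23   0.178 ] [ 1.800e+02  1.000e-02 -4.508e+01] [-0.41  0.57  0.18] 0.014821030610133797 10.625
 n 25 free [0.4332 0.2294 0.0076] fixed r [0.4329 0.2298] rms mm 0.12
 n 25 free [0.4335 0.229  0.0068] fixed r [0.4329 0.2296] rms mm 0.19
hole-end world mm [-0.01  0.2 ] tool mm [-0.15 -0.13]
tool-frame lower end x,y (mm) [-0.99  0.58] slope y -0.0009 rms 1.35 toprow 188
lower end world [0.4324 0.2302 0.0625]
[0.4335 0.2299 0.178 ] [179.99   0.   -45.08] [-0.2   0.64 -0.44] 0.014579007084923495 10.725
```

View pics/w12.png

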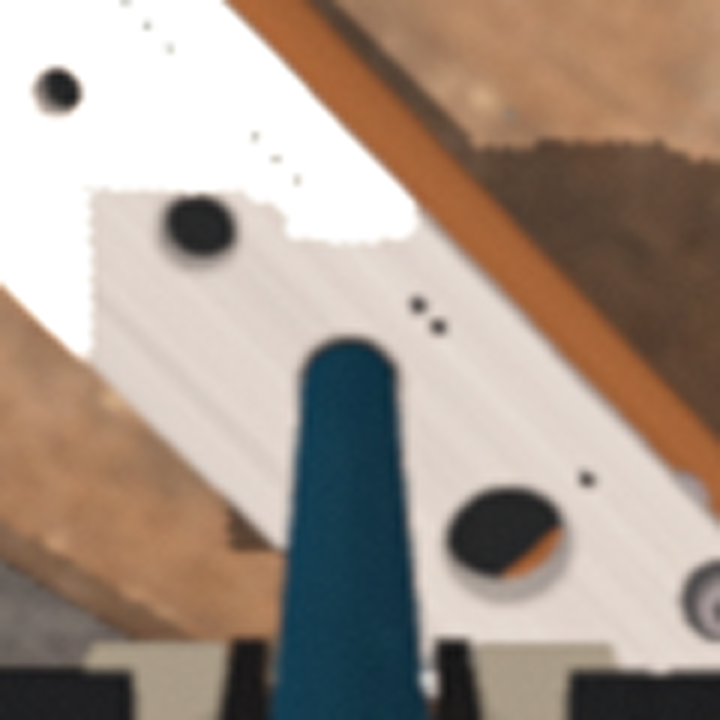

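Request:
{"name": "apply_moves", "arguments": {
  "commands": [
    {"grip": 1,"slide": [-0.0002,-0.0001,0.001],"roll": 0},
    {"grip": 1,"slide": [-0.0002,-0.0001,0.003],"roll": 0},
    {"grip": 1,"slide": [-0.0002,-0.0001,0.005],"roll": 0},
    {"grip": 1,"slide": [-0.0002,-0.0001,0.0065],"roll": 0},
    {"grip": 1,"slide": [-0.0002,-0.0001,0.0065],"roll": 0}
  ]
}}

```text
time_s: 11.35
tcp_pos: [0.4334, 0.2301, 0.1714]
eef_rot: [180.0, 0.0, -45.1]
contact_force: [0.6, -0.8, -1.0]
gripper_width: 0.0144
```

```bash
python3 rel.py; python3 - <<'E'
from h import *
p,d=capture("wrist");cv2.imwrite("pics/w13.png",cv2.resize(p[130:250,260:380,::-1],None,fx=6,fy=6,interpolation=cv2.INTER_CUBIC))
E
python3 rel.py
```

```text
[0.4334 0.2301 0.1714] [179.98   0.   -45.08] [ 0.64 -0.83 -1.04] 0.014437960591096477 11.35
[0.4335 0.2301 0.1715] [179.99  -0.   -45.08] [-0.56  0.13 -0.37] 0.01459796095635404 11.4
```

View pics/w13.png

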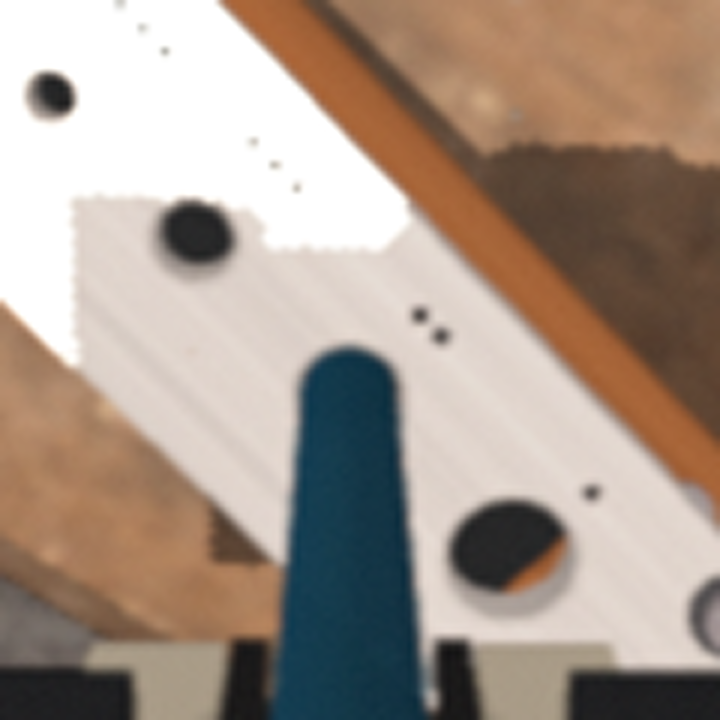

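Request:
{"name": "apply_moves", "arguments": {
  "commands": [
    {"grip": 1,"slide": [0,0,0.001],"roll": 0},
    {"grip": 1,"slide": [0,0,0.002],"roll": 0},
    {"grip": 1,"slide": [0,0,0.003],"roll": 0},
    {"grip": 1,"slide": [0,0,0.004],"roll": 0}
  ]
}}

```text
time_s: 11.9
tcp_pos: [0.4335, 0.2302, 0.1675]
eef_rot: [-180.0, -0.0, -45.1]
contact_force: [-0.3, -1.0, -0.0]
gripper_width: 0.0148
```

```bash
python3 rel.py; python3 - <<'E'
from h import *
p,d=capture("wrist");cv2.imwrite("pics/w14.png",cv2.resize(p[130:250,260:380,::-1],None,fx=6,fy=6,interpolation=cv2.INTER_CUBIC))
E
python3 rel.py
```

```text
[0.4335 0.2302 0.1675] [-180.     -0.    -45.08] [-0.32 -1.   -0.04] 0.01476469842829635 11.9
[0.4334 0.2301 0.1674] [179.99   0.   -45.08] [ 0.58  0.5  -0.96] 0.014677893998336888 11.95
```

View pics/w14.png

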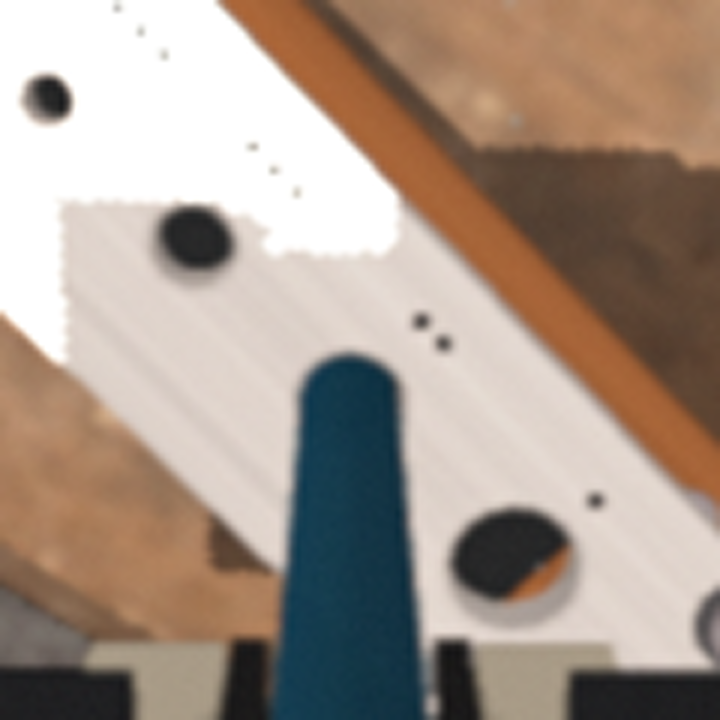

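Request:
{"name": "apply_moves", "arguments": {
  "commands": [
    {"grip": 1,"slide": [0,0,0.004],"roll": 0},
    {"grip": 1,"slide": [0,0,0.009],"roll": 0},
    {"grip": 1,"slide": [0,0,0.014],"roll": 0},
    {"grip": 1,"slide": [0,0,0.019],"roll": 0},
    {"grip": 1,"slide": [0,0,0.019],"roll": 0}
  ]
}}

```text
time_s: 12.58
tcp_pos: [0.4333, 0.23, 0.148]
eef_rot: [179.9, -0.0, -45.1]
contact_force: [0.1, 0.5, -0.4]
gripper_width: 0.0147
```

```bash
python3 rel.py; python3 - <<'E'
from h import *
p,d=capture("scene");cv2.imwrite("pics/s14.png",cv2.resize(p[160:280,360:480,::-1],None,fx=5,fy=5,interpolation=cv2.INTER_CUBIC))
E
python3 rel.py
```

```text
[0.4333 0.23   0.148 ] [179.95  -0.   -45.08] [ 0.07  0.53 -0.4 ] 0.014742806888169015 12.575
[0.4334 0.2301 0.1484] [ 1.7997e+02 -1.0000e-02 -4.5080e+01] [-0.01  0.04 -1.33] 0.014428331397869754 12.625
```

View pics/s14.png

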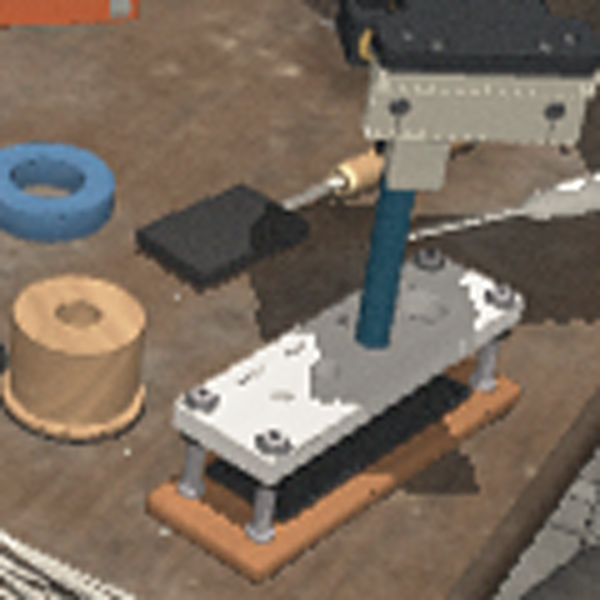

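Request:
{"name": "apply_moves", "arguments": {
  "commands": [
    {"grip": 1,"slide": [0,0,-0.015],"roll": 0},
    {"grip": 1,"slide": [0,0,-0.03],"roll": 0},
    {"grip": 1,"slide": [0,0,-0.036],"roll": 0},
    {"grip": 1,"slide": [0.012,-0.0114,-0.036],"roll": 0},
    {"grip": 1,"slide": [0.0239,-0.0228,-0.036],"roll": 0}
  ]
}}

```text
time_s: 13.25
tcp_pos: [0.4676, 0.2294, 0.1846]
eef_rot: [-180.0, -0.0, -45.1]
contact_force: [0.2, -0.5, -1.3]
gripper_width: 0.0147
```

Request:
{"name": "apply_moves", "arguments": {
  "commands": [
    {"grip": 1,"slide": [0,0,0.002],"roll": 0},
    {"grip": 1,"slide": [0,0,0.003],"roll": 0},
    {"grip": 1,"slide": [0,0,0.003],"roll": 0}
  ]
}}

```text
time_s: 13.62
tcp_pos: [0.4662, 0.2291, 0.1811]
eef_rot: [179.9, 0.0, -45.1]
contact_force: [-0.6, -0.2, -1.1]
gripper_width: 0.0143
```

```bash
python3 rel.py; python3 - <<'E'
from h import *
p,d=capture("wrist");cv2.imwrite("pics/w15.png",cv2.resize(p[130:250,260:380,::-1],None,fx=6,fy=6,interpolation=cv2.INTER_CUBIC))
E
python3 rel.py
```

```text
[0.4662 0.2291 0.1811] [179.95   0.   -45.09] [-0.58 -0.23 -1.06] 0.014300739035277132 13.625
[0.4663 0.2292 0.1814] [179.98   0.   -45.07] [-0.13 -0.05 -0.77] 0.014651773207975446 13.675
```

View pics/w15.png

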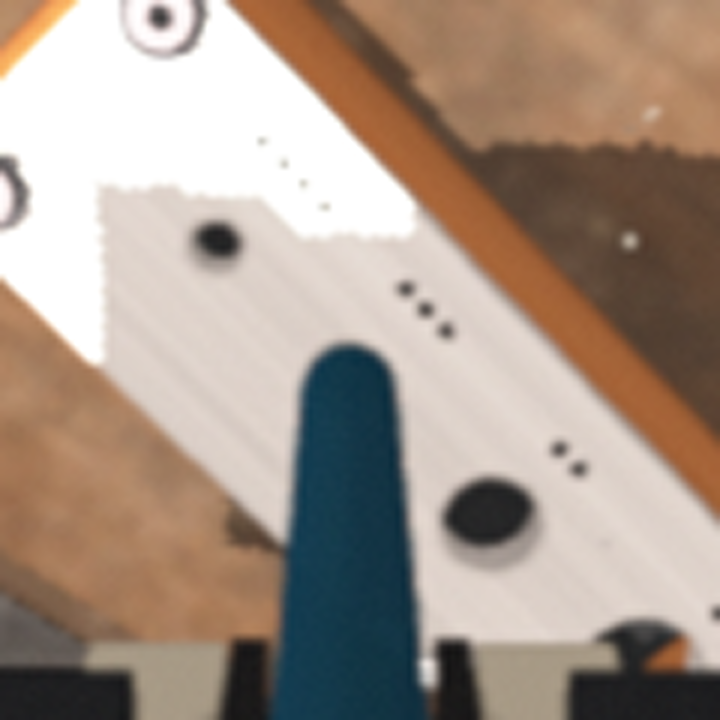

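Request:
{"name": "apply_moves", "arguments": {
  "commands": [
    {"grip": 1,"slide": [0,0,0.003],"roll": 0},
    {"grip": 1,"slide": [0,0,0.0055],"roll": 0},
    {"grip": 1,"slide": [0,0,0.0068],"roll": 0},
    {"grip": 1,"slide": [0,0,0.0075],"roll": 0},
    {"grip": 1,"slide": [0,0,0.0078],"roll": 0}
  ]
}}

```text
time_s: 14.3
tcp_pos: [0.4666, 0.2294, 0.1741]
eef_rot: [-180.0, -0.0, -45.1]
contact_force: [-0.6, 0.3, 2.4]
gripper_width: 0.0145
```

```bash
python3 rel.py; python3 - <<'E'
from h import *
F=[]
for i in range(5):
  capture("wrist"); s=get_state(); F.append(s['contact_force']); 
print(np.mean(F,0).round(2),s['tcp_pos'])
E
```

```text
[0.4666 0.2294 0.1741] [-1.7998e+02 -1.0000e-02 -4.5070e+01] [-0.64  0.27  2.45] 0.014498017676151352 14.3
[-0.92 -0.42  2.84] [0.46662647 0.22938031 0.17397595]
```

```bash
python3 - <<'E'
from h import *
p,d=capture("wrist");a=cv2.resize(p[130:250,260:380,::-1],None,fx=4,fy=4,interpolation=cv2.INTER_CUBIC)
p,d=capture("scene");b=cv2.resize(p[160:280,360:440,::-1],None,fx=4,fy=4,interpolation=cv2.INTER_CUBIC)
cv2.imwrite("pics/w16.png",np.hstack([a,b]))
F=[]
for i in range(3):
  capture("wrist"); s=get_state(); F.append(s['contact_force']); 
print(np.mean(F,0).round(2),s['tcp_pos'])
E
```

```text
[-0.83 -0.09  3.19] [0.46659692 0.22938838 0.17384415]
```

View pics/w16.png

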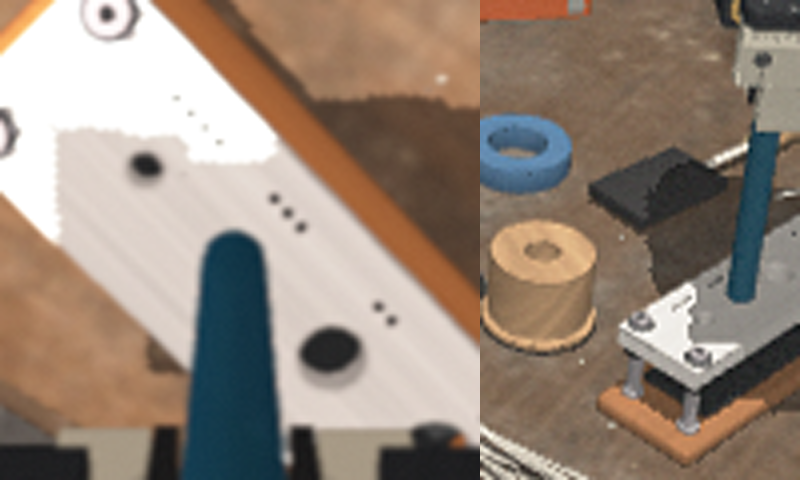

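Request:
{"name": "apply_moves", "arguments": {
  "commands": [
    {"grip": 1,"slide": [0,0,-0.006],"roll": 0},
    {"grip": 1,"slide": [0,0,-0.009],"roll": 0},
    {"grip": 1,"slide": [-0.012,0.0114,-0.009],"roll": 0},
    {"grip": 1,"slide": [-0.0239,0.0228,-0.009],"roll": 0},
    {"grip": 1,"slide": [-0.0239,0.0228,-0.007],"roll": 0}
  ]
}}

```text
time_s: 15.42
tcp_pos: [0.432, 0.2301, 0.181]
eef_rot: [-180.0, 0.0, -45.0]
contact_force: [0.3, 0.9, -0.8]
gripper_width: 0.015
```

Request:
{"name": "apply_moves", "arguments": {
  "commands": [
    {"grip": 1,"slide": [0,0,0.001],"roll": 0},
    {"grip": 1,"slide": [0,0,0.0015],"roll": 0},
    {"grip": 1,"slide": [0,0,0.002],"roll": 0}
  ]
}}

```text
time_s: 15.8
tcp_pos: [0.4337, 0.2302, 0.1786]
eef_rot: [180.0, -0.0, -45.1]
contact_force: [-0.5, -0.1, -0.5]
gripper_width: 0.0144
```

```bash
python3 rel.py; python3 - <<'E'
from align import *
s=get_state()['tcp_pos']
align(.008,.063,(.4331,.2294),(.4328,.2297),"pics/w17.png",arc=60)
from rod import *
rodmeas()
E
python3 rel.py .4335 .2302 .170
```

```text
[0.4337 0.2302 0.1786] [179.99  -0.   -45.09] [-0.47 -0.14 -0.49] 0.014429135416418968 15.8
 n 25 free [0.433  0.2295 0.0077] fixed r [0.4328 0.2298] rms mm 0.14
 n 25 free [0.4335 0.2292 0.0068] fixed r [0.4329 0.2297] rms mm 0.17
hole-end world mm [-0.12  0.04] tool mm [-0.11  0.05]
tool-frame lower end x,y (mm) [-0.98  0.66] slope y -0.0002 rms 1.32 toprow 188
lower end world [0.4324 0.2303 0.063 ]
[0.4336 0.2301 0.1786] [179.98  -0.   -45.1 ] [-0.14 -0.04 -0.95] 0.014710605779500594 15.9
slide [-0.0002  0.      0.0086]
```

View pics/w17.png

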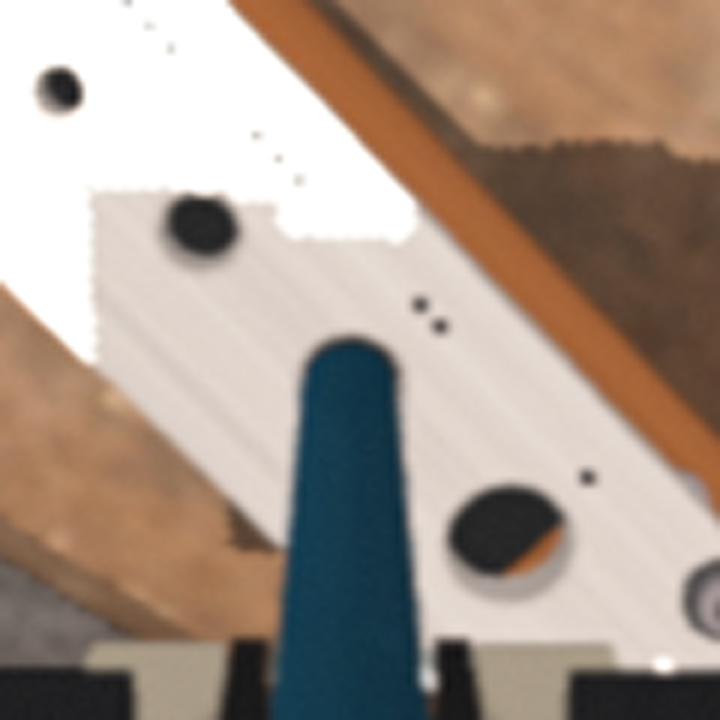

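Aligned as in the earlier successful insertion; lowering gently, shifting −0.2 mm in tool x.

Request:
{"name": "apply_moves", "arguments": {
  "commands": [
    {"grip": 1,"slide": [-0.0002,0,0.002],"roll": 0},
    {"grip": 1,"slide": [-0.0002,0,0.004],"roll": 0},
    {"grip": 1,"slide": [-0.0002,0,0.0055],"roll": 0},
    {"grip": 1,"slide": [-0.0002,0,0.0065],"roll": 0},
    {"grip": 1,"slide": [-0.0002,0,0.0065],"roll": 0}
  ]
}}

```text
time_s: 16.52
tcp_pos: [0.4333, 0.2303, 0.1722]
eef_rot: [180.0, -0.0, -45.1]
contact_force: [0.6, -0.5, -0.8]
gripper_width: 0.0146
```

```bash
python3 rel.py; python3 - <<'E'
from h import *
F=[]
for i in range(3):
  capture("wrist"); s=get_state(); F.append(s['contact_force']); 
print(np.mean(F,0).round(2),s['tcp_pos'])
E
```

```text
[0.4333 0.2303 0.1722] [179.99  -0.   -45.08] [ 0.63 -0.49 -0.85] 0.014621563473967291 16.525
[ 0.09  0.12 -0.83] [0.43338822 0.23036537 0.17234837]
```

Request:
{"name": "apply_moves", "arguments": {
  "commands": [
    {"grip": 1,"slide": [0,0,0.006],"roll": 0},
    {"grip": 1,"slide": [0,0,0.014],"roll": 0},
    {"grip": 1,"slide": [0,0,0.023],"roll": 0},
    {"grip": 1,"slide": [0,0,0.031],"roll": 0},
    {"grip": 1,"slide": [0,0,0.035],"roll": 0}
  ]
}}

```text
time_s: 17.3
tcp_pos: [0.4332, 0.2301, 0.1364]
eef_rot: [179.9, -0.0, -45.1]
contact_force: [0.5, 0.2, -0.6]
gripper_width: 0.0145
```

Request:
{"name": "apply_moves", "arguments": {
  "commands": [
    {"grip": 1,"slide": [0,0,0.001],"roll": 0},
    {"grip": 1,"slide": [0,0,0.002],"roll": 0},
    {"grip": 1,"slide": [0,0,0.003],"roll": 0},
    {"grip": 1,"slide": [0,0,0.004],"roll": 0},
    {"grip": 1,"slide": [0,0,0.004],"roll": 0}
  ]
}}

```text
time_s: 17.92
tcp_pos: [0.4334, 0.2304, 0.1334]
eef_rot: [-180.0, -0.0, -45.1]
contact_force: [-1.3, 0.7, 0.0]
gripper_width: 0.0146
```

```bash
python3 rel.py; python3 - <<'E'
from h import *
F=[]
for i in range(3):
  capture("wrist"); s=get_state(); F.append(s['contact_force']); 
print(np.mean(F,0).round(2),s['tcp_pos'])
E
```

```text
[0.4334 0.2304 0.1334] [-179.98   -0.    -45.08] [-1.31  0.69  0.01] 0.014606429587303179 17.925
[-0.35 -0.04 -0.47] [0.43343113 0.23037996 0.1333678 ]
```

Just about at the foam; a little further until contact shows.

Request:
{"name": "apply_moves", "arguments": {
  "commands": [
    {"grip": 1,"slide": [0,0,0.0004],"roll": 0},
    {"grip": 1,"slide": [0,0,0.0008],"roll": 0},
    {"grip": 1,"slide": [0,0,0.0008],"roll": 0}
  ]
}}

```text
time_s: 18.45
tcp_pos: [0.4335, 0.2304, 0.1326]
eef_rot: [-180.0, -0.0, -45.1]
contact_force: [-0.5, 1.4, 0.8]
gripper_width: 0.0144
```

```bash
python3 rel.py; python3 - <<'E'
from h import *
F=[]
for i in range(4):
  capture("wrist"); s=get_state(); F.append(s['contact_force']); 
print(np.mean(F,0).round(2),s['tcp_pos'])
E
```

```text
[0.4335 0.2304 0.1326] [-179.98   -0.    -45.07] [-0.51  1.39  0.84] 0.014373917734480312 18.45
[ 0.19 -0.28  1.41] [0.433469   0.2304246  0.13258138]
```

Request:
{"name": "apply_moves", "arguments": {
  "commands": [
    {"grip": 0.78,"slide": [0,0,0],"roll": 0},
    {"grip": 0.7,"slide": [0,0,0],"roll": 0},
    {"grip": 0.5,"slide": [0,0,0],"roll": 0},
    {"grip": 0.3,"slide": [0,0,0],"roll": 0},
    {"grip": 0.3,"slide": [0,0,0],"roll": 0}
  ]
}}

```text
time_s: 19.27
tcp_pos: [0.4333, 0.2303, 0.1324]
eef_rot: [180.0, 0.0, -45.1]
contact_force: [0.8, -0.2, -0.7]
gripper_width: 0.0509
```

Request:
{"name": "apply_moves", "arguments": {
  "commands": [
    {"grip": 0.2,"slide": [0,0,0],"roll": 0},
    {"grip": 0.2,"slide": [0,0,0],"roll": 0},
    {"grip": 0.2,"slide": [0,0,0],"roll": 0}
  ]
}}

```text
time_s: 19.65
tcp_pos: [0.4333, 0.2303, 0.1325]
eef_rot: [180.0, 0.0, -45.1]
contact_force: [0.0, 0.2, 0.9]
gripper_width: 0.07
```

```bash
python3 rel.py; python3 - <<'E'
from h import *
p,d=capture("wrist");cv2.imwrite("pics/w18.png",p[:,:,::-1])
E
```

```text
[0.4333 0.2303 0.1325] [180.     0.   -45.08] [0.02 0.25 0.95] 0.07002966041418879 19.65
```

View pics/w18.png

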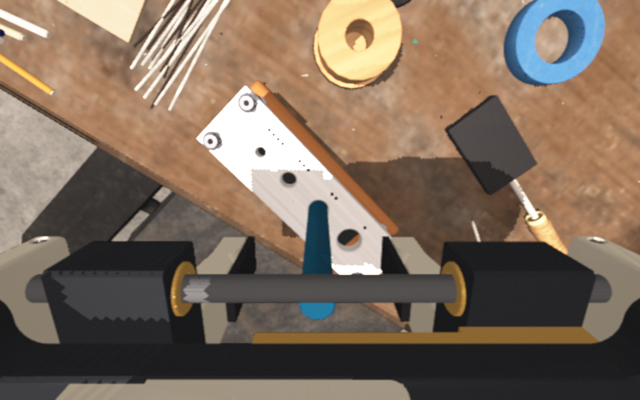

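Request:
{"name": "apply_moves", "arguments": {
  "commands": [
    {"grip": 0.2,"slide": [0,0,-0.02],"roll": 0},
    {"grip": 0.2,"slide": [0,0,-0.06],"roll": 0},
    {"grip": 0.2,"slide": [0,0,-0.11],"roll": 0},
    {"grip": 0.2,"slide": [0,0,-0.13],"roll": 0},
    {"grip": 0.2,"slide": [0,0,-0.13],"roll": 0}
  ]
}}

```text
time_s: 20.32
tcp_pos: [0.434, 0.2309, 0.2642]
eef_rot: [-179.8, 0.0, -45.1]
contact_force: [-0.5, 0.1, -1.0]
gripper_width: 0.07
```

Request:
{"name": "apply_moves", "arguments": {
  "commands": [
    {"grip": 0.2,"slide": [-0.03,0,0],"roll": 0},
    {"grip": 0.2,"slide": [-0.06,0,0],"roll": 0},
    {"grip": 0.2,"slide": [-0.08,0,0],"roll": 0},
    {"grip": 0.2,"slide": [-0.08,0,0],"roll": 0}
  ]
}}

```text
time_s: 20.82
tcp_pos: [0.3759, 0.2873, 0.2615]
eef_rot: [179.9, -0.0, -45.0]
contact_force: [-0.3, -0.2, 0.1]
gripper_width: 0.0701
```

```bash
python3 rel.py; python3 - <<'E'
from h import *
c=get_calibration("wrist");p,d=capture("wrist");a=p[:,:,::-1]
Z=(d>0)
vv,uu=np.mgrid[0:240,150:500]
W=np.array([w(c,u,v,d[v,u]) for v,u in zip(vv.ravel(),uu.ravel())])
m=(W[:,2]>.174)&(W[:,2]<.19); print("rod top",W[m].mean(0),W[m,2].max(),m.sum())
cs=get_calibration("scene");p2,d2=capture("scene")
cv2.imwrite("pics/end.png",np.hstack([a,][:1])[:,:,:]); cv2.imwrite("pics/ends.png",cv2.resize(p2[100:280,170:490,::-1],None,fx=2.5,fy=2.5))
p3,_=capture("top")
for o in["tape_roll","marver","rod_a"]:
    for b in boxes_of(o,"top")[:5]:
        ct=get_calibration("top");print(o,round(b['score'],2),(ct['R'].T@(np.array(b['position'])-ct['t'])).round(3))
E
```

```text
[0.3759 0.2873 0.2615] [179.91  -0.   -44.98] [-0.35 -0.25  0.1 ] 0.07008565710608967 20.825
rod top [0.43294752 0.22946999 0.18154283] 0.1833612358671401 334
tape_roll 0.62 [0.391 0.006 0.017]
marver 0.71 [ 0.632 -0.278  0.12 ]
marver 0.67 [ 0.477 -0.06   0.019]
rod_a 0.74 [ 0.648 -0.233  0.136]
rod_a 0.63 [0.434 0.23  0.144]
rod_a 0.6 [ 0.631 -0.282  0.12 ]
rod_a 0.53 [ 0.73  -0.278  0.112]
```

View pics/end.png

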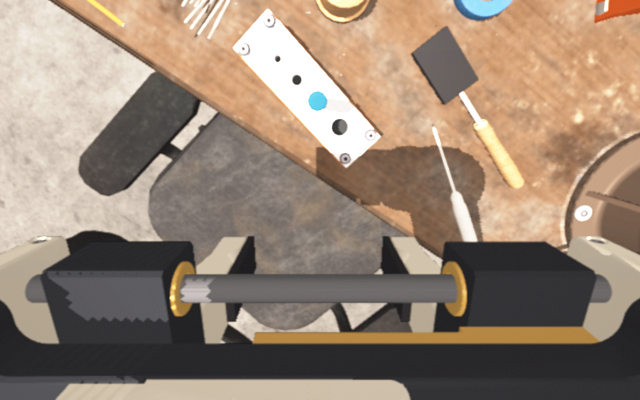

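View pics/ends.png

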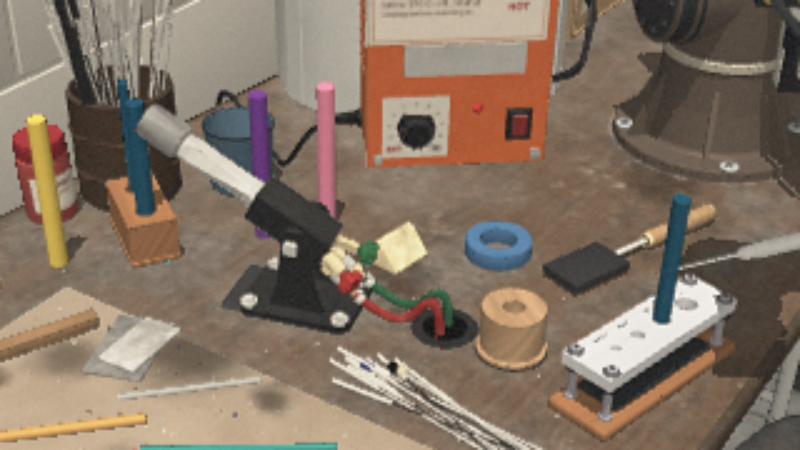

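```bash
python3 -c "
from plant import *
print(get_state()['qd'].round(2)); print(close_job())"
```

```text
[ 0.01 -0.14  0.03 -0.05 -0.08 -0.06]
the job is handed in; nothing more can be done
None
```

The rod from the round foot is about 15 mm thick: it passes the 16 mm hole and is refused by the 12 mm one. It now stands released in the 16 mm hole, and I handed the job in at about 21 s.

- **20 mm hole:** the lower end went in to about 27 mm below the plate top with no sign of contact.
- **16 mm hole:** the first try rested on the rim with about 1.5 N. I lifted it, shifted it about 1 mm, and it then went through freely.
- **12 mm hole:** it was refused, held there upright with about 3–4 N for nearly a second. The rod itself hid the hole, so I set its centring from the hole spacing and the view of the plate rather than by seeing it.
- **Setting down:** I returned it to the 16 mm hole, lowered it until it touched the foam with about 2 N, then released it and backed away.

**Last checks:**
- The rod's top is at (0.433, 0.229), height 0.182 m. This puts its lower end at the foam surface, and its axis lines up with the hole to within about 0.5 mm.
- The scene picture shows the rod upright and the foot empty.
- The two other rods, the tape roll and the brass block are where they were, within the few millimetres the detector can tell.

**Disagreements:**
- The scene camera placed things about 4–6 mm off from the top and wrist cameras in x, so I used the wrist camera.
- The two wrist-camera estimates of the rod's lower end differed by about 1 mm, so I settled the 16 mm fit by feel.

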